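# Load the curing stack and switch the lamp

## Robot

A 6-joint arm with a two-finger parallel gripper is mounted at the origin on the work surface. World frame = base frame: x ahead of the robot, y to its left, z up, the work surface at z = 0. Lengths are in mm, angles in rad, forces in N, time in s.
With the tool pointing down it reaches from about 275 to 750 mm from the base axis. Payload 10.2 kg.
Tool frame: the origin (TCP) lies at the very end of the fingers, on their centre line; the grasp point (between the pads) lies 19 mm behind it; z points along the fingers, y is the line along which they close (so a half turn about z gives the same grasp; the last joint's range is limited). The gripper opens to 85 mm and grips with 20 to 120 N. Pads are 22 mm wide; open, the fingers measure 114 mm over their backs; the gripper's body (76 mm by 85 mm) begins 54 mm behind the grasp point. The pads swing forward as they close: fully open they stand 13 mm farther back than shut.
Start: joints at [0.991, 0.313, 1.498, -0, 1.331, -0.223], TCP at [183.384, 491.937, 231.294] pointing down, gripper open.
Joint ranges: [-2.94, 2.94], [-0.97, 2.17], [0.19, 2.56], [-1.23, 4.37], [0.02, 3.11], [-2.88, 2.88]. Speed limits (rad/s): [2.39, 2.39, 3.01, 3.14, 3.14, 3.14].

## Interface

Orientations are given as a unit quaternion [w, x, y, z].
In Python, from rig import ctrl, vision gives the robot as it stands. The module is installed in compiled form; this text tells all that it offers.
- The arm moves only by the tool play_rows, never from a script. Its arguments are lists of equal length, an entry for each row: "translation": the shift along the tool's x, y, z in m, a list of three; "rotation": the turn, a rotation vector about the tool's x, y, z in rad, a list of three; "gripper": the gripper's target within -1 to 1 (shut at 1, half-way at 0, fully open at -1). A call has 1 to 10 rows; each row is the pose to reach, as a shift and turn from the pose commanded when the call began, along the tool's axes at that moment; what a row does not reach only later rows make up. A row lasts 1/8 s, in which the tool goes at most 62.5 mm and 10.7 degrees, less where a joint would pass 70% of its speed; a pose out of reach is approached as far as the arm can. A call with a gripper value outside its range is refused whole. The fingers move at their own pace and stop on an object; "force" is the grip in N (left out, the last holds). Time passes only in rows, so rows that repeat a pose let the fingers close. It gives the time, the measured TCP pose, the force, the opening and the grip force at its end, in the units of the state.
- ctrl.sense(): the state, without advancing time (a new reading comes with each control period).
- vision.capture(name): name is "side" or "top"; returns a dict with "pixels" (400x640x3 uint8, red, green, blue), "vfov" (degrees; the focal length in pixels is half the picture's height over the tangent of half this angle, whatever the lens; pixels are square), "cx", "cy" (the principal point, pixels), "k1" (the pictures are not rectified: a ray, as slopes to the right and down, at radius r is drawn at 1 + k1 r^2 times it, then the intrinsics apply), "rvec" (rotation vector, rad) and "tvec" (3), from world to camera coordinates, as OpenCV has them. Camera axes: x right, y down, z forward; pixel columns grow to the right and rows downward; lengths in mm; the calibration is good to about 2 mm. A picture is of the moment at which its call begins. There is no depth.
- ctrl.finish_job(): hands the job in; it is judged then, once.
The state is a dict: "time_s": time; "joints": joint angles; "dq": joint speeds; "tau": joint torques, N m; "eef_pos": TCP position; "ee_rot": TCP orientation; "force": force on the tool from outside, world axes, zero at the start; "wrist_torque": the same for the moment, N m; "grip_width": opening from 0.0 (shut) to 1.0 (fully open); "grip_force": force on a finger pad.
Only numpy, scipy, OpenCV 4.12 (cv2) and the standard library are available. Lean on these libraries where they do the work, as an engineer would, in place of code of your own. Each camera call takes 0.05 s, during which the arm holds its last target. There are 200 camera calls.

## Task

The curing lamp is on: slide the flush switch on its control box fully to off. Then lay all the loose metal sample carriers squarely, one upon another, on the pile begun on the height stage, lowering each gently until it touches (the height of the pile is not known beforehand), and after them the steel press weight squarely on top. Finally slide the switch fully back to on; never handle a carrier or the weight while the lamp is on, never drop them or press hard on the stage, and leave the other things on the bench where they are.

Things in the scene. Friction and masses are not known exactly. Their poses are not given: they have to be found in the camera images.
- switchbox: Grey lamp control box, fixed, 70 mm (its x) by 116 mm (its y) by 45 mm high; origin at the centre of its underside. In its top, centred, is a recessed slot 28 mm wide (along x), 80 mm long (along y), 10 mm deep, with a dark floor. A small clear round lens in a steel ring (14 mm wide, 2.5 mm high) on the top at the +y end of the slot marks the ON end.
- switch (a joint): The slide switch in the slot: 0 = off (end away from the lens), 0.018 m = on (end by the lens); it moves along the box's +y as the value grows, needs about 1.5 N and stays where it is left. Starts on.
- switch_rib (a point): Centre of the top edge of the switch's white cross rib, which is flush with the box's top (45 mm above the table): 6 mm thick along the slot, 24 mm across it, standing 10 mm from the slot's floor; it travels from 9 mm on the -y side of the box's centre (off) to 9 mm on the +y side (on), always leaving 28 mm or more of slot on both sides for a fingertip.
- jackbase: Base of the height stage, fixed, dark steel 150 mm (x) by 130 mm (y) by 45 mm, origin at the centre of its underside; a black knob on its -x face reaches 105 mm from the centre. Above it, on a bellows column, stands a level aluminium platform 150 by 110 mm, centred and square with the base; it does not give way.
- pile_foot (a point): Point on the stage's upright centre line, on top of the base, 45 mm above the table. On the platform, centred here and square with the base (long side along the base's x), the pile is begun with one fixed carrier of the same 110 by 60 mm outline, whose top lies somewhere between 65 and 120 mm above the table, set anew each time.
- guide_posts (a point): Point on the stage's centre line 100 mm above the table. Four thin upright steel guide posts, 8 mm thick, rise from the platform around the pile at 40 mm (along the base's x) and 44 mm (along its y) either side of this line, to 58 mm above the top of the fixed carrier; they keep things from sliding off the long sides, with 10 mm play, and leave the middle of the long sides open for fingers.
- carrier1: Loose sample carrier (three or four of the five are present): flat aluminium plate 110 mm (its x) by 60 mm (its y) by 12 mm thick with two round glass windows 38 mm wide flush in its top, about 0.2 kg; origin at the centre of its underside, z up. Either way round is right.
- carrier2: Loose sample carrier (three or four of the five are present): flat aluminium plate 110 mm (its x) by 60 mm (its y) by 12 mm thick with two round glass windows 38 mm wide flush in its top, about 0.2 kg; origin at the centre of its underside, z up. Either way round is right.
- carrier3: Loose sample carrier (three or four of the five are present): flat aluminium plate 110 mm (its x) by 60 mm (its y) by 12 mm thick with two round glass windows 38 mm wide flush in its top, about 0.2 kg; origin at the centre of its underside, z up. Either way round is right.
- carrier4: Loose sample carrier (three or four of the five are present): flat aluminium plate 110 mm (its x) by 60 mm (its y) by 12 mm thick with two round glass windows 38 mm wide flush in its top, about 0.2 kg; origin at the centre of its underside, z up. Either way round is right.
- carrier5: Loose sample carrier (three or four of the five are present): flat aluminium plate 110 mm (its x) by 60 mm (its y) by 12 mm thick with two round glass windows 38 mm wide flush in its top, about 0.2 kg; origin at the centre of its underside, z up. Either way round is right.
- weight: Steel press weight, about 0.75 kg: block 110 mm (its x) by 56 mm (its y) by 16 mm high with an upright grip fin on top, 60 mm long (x), 14 mm thick (y), from 16 to 52 mm above its underside; origin at the centre of its underside. Either way round is right.
- jar: Bystander: jar 60 mm wide, 65 mm high, origin under its centre.
- dish: Bystander: shallow steel dish 84 mm wide, 22 mm high, origin under its centre.
- driver: Bystander: screwdriver 170 mm long lying flat along its x.
- wrench: Bystander: wrench 150 mm long lying flat along its x.
- eyepiece_box: Bystander: small carton 90 by 70 by 50 mm, origin under its centre.
- lensring: Bystander: dark steel ring 60 mm wide, 16 mm high, origin under its centre.
Not all that is in view belongs to the job. What is shaped like the carrier3 but pink or yellow is not meant. What is shaped like the carrier4 but brown or purple is not meant.

How it is judged:
By the outcome, as a careful person would: the job done as asked, in the order asked, and still so for the second after the job is handed in, with the robot touching nothing.
Of carrier1, carrier2, carrier3, carrier4, carrier5 only 3 to 4 are there at a start; the rules pass over those that are not, and their reading is None.
At some moment in a run one of carrier1, carrier2, carrier3, carrier4, carrier5, weight may be knocked a few centimetres aside while the robot is not near it.
It also fails if it takes over 210 s, if anything falls off the work surface, if the arm or the gripper's body presses on something with over 40 N, if the wrist force passes 120 N, or if a joint passes its speed limit or range.

## Working session

There is one attempt and no reset: what is moved stays moved. The work goes in short steps, Python scripts to look and compute and a tool call to move; the robot and the scene stay as the last step left them, time stands still between calls to the robot, and variables do not carry over. Pictures are saved under pics/ and viewed, at most 14 in all, crops included, and the job is handed in when it is done.

Besides the shell and the picture viewer there is one more tool, called after "Request:" as name(argument=value, ...), one argument or row to a line, values as JSON. play_rows: Moves the arm, as the interface text tells. Its arguments: {"type":"object","properties":{"translation":{"type":"array"},"rotation":{"type":"array"},"gripper":{"type":"array"},"force":{"type":"number"}},"required":["translation","rotation","gripper"]}

```bash
mkdir -p pics
python3 - <<'E'
from rig import ctrl, vision
import cv2,numpy as np
for n in("top","side"):
    c=vision.capture(n); cv2.imwrite(f"pics/{n}0.png",c["pixels"][:,:,::-1]); np.save(n+"0.npy",c,allow_pickle=True)
    print(n,{k:v for k,v in c.items() if k!="pixels"}); R=cv2.Rodrigues(np.array(c["rvec"],float))[0]; print(-R.T@np.array(c["tvec"]))
print(ctrl.sense())
E
```

```text
top {'vfov': 46.791042682279084, 'cx': 318.1577731587649, 'cy': 203.77938777673418, 'k1': -0.05044300480832894, 'rvec': array([ 2.12125209, -2.15339137,  0.16708876]), 'tvec': array([  41.22014525,  562.04403077, 1408.93888668])}
[ 332.62217092   30.40041223 1480.24987271]
side {'vfov': 43.92234237964976, 'cx': 321.00093164096285, 'cy': 203.63329626825717, 'k1': -0.042251733487148675, 'rvec': array([ 0.4349964 , -2.6766339 ,  1.28300461]), 'tvec': array([ 520.65659722,  166.54055323, 1642.08544058])}
[ 117.00501016 1279.82093654 1159.15134485]
{'time_s': 0.1, 'joints': array([ 9.90614447e-01,  3.13403523e-01,  1.49835912e+00, -2.47954686e-05,
        1.33102240e+00, -2.23381608e-01]), 'dq': array([ 0.0005451 , -0.00024559, -0.00063609,  0.00115774,  0.00031704,
        0.00099256]), 'tau': array([ 2.10432874e-03, -4.12901759e+01, -2.60142195e+01, -2.58838818e-04,
        3.09989300e-03, -3.55287068e-05]), 'eef_pos': array([183.24659296, 491.72981471, 230.78821162]), 'ee_rot': array([-2.22063789e-04,  1.77452392e-01,  9.84129205e-01, -5.53423631e-04]), 'force': array([-0.37588048, -0.24023351, -0.22107968]), 'wrist_torque': array([-0.03848474,  0.01640413, -0.01291504]), 'grip_force': 0.0, 'grip_width': 1.0005672385603206}
```

View pics/top0.png

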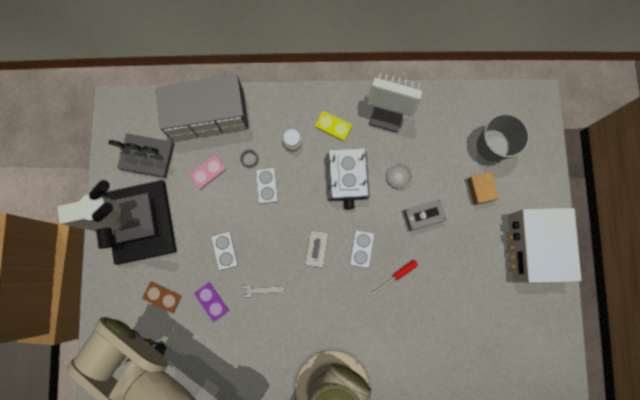

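View pics/side0.png

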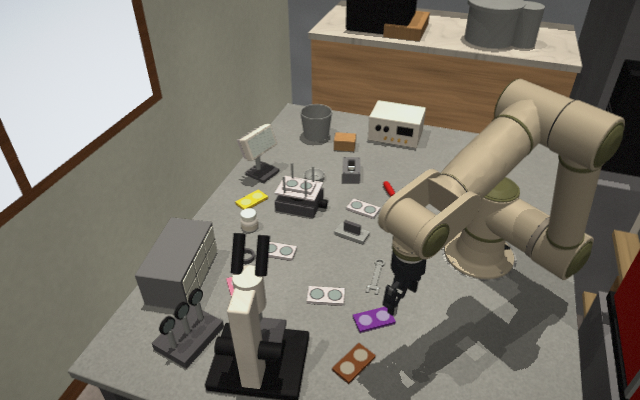

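The top view shows three loose grey carriers at (266,185), (224,251) and (362,248), with the weight at (316,249). The stage is at (348,172) and the switch box at (425,215). The pink, yellow, brown and purple plates are decoys. I'll zoom in and measure.

```bash
cat > h.py <<'E'
import cv2,numpy as np
def K(c):
    f=200/np.tan(np.radians(c["vfov"]/2)); return np.array([[f,0,c["cx"]],[0,f,c["cy"]],[0,0,1.]]),np.array([c["k1"],0,0,0,0.])
def proj(c,P):
    k,d=K(c); return cv2.projectPoints(np.array(P,float).reshape(-1,3),np.array(c["rvec"]),np.array(c["tvec"]),k,d)[0].reshape(-1,2)
def ray(c,uv):
    k,d=K(c); R=cv2.Rodrigues(np.array(c["rvec"],float))[0]
    s=cv2.undistortPoints(np.array(uv,float).reshape(-1,1,2),k,d).reshape(-1,2)
    D=np.c_[s,np.ones(len(s))]@R; return -R.T@np.array(c["tvec"]),D
def plane(c,uv,z):
    o,D=ray(c,uv); return o+D*((z-o[2])/D[:,2])[:,None]
def load(n): return np.load(n,allow_pickle=True).item()
def crop(c,x0,y0,x1,y1,s,fn):
    cv2.imwrite(fn,cv2.resize(c["pixels"][y0:y1,x0:x1,::-1],None,fx=s,fy=s,interpolation=cv2.INTER_CUBIC))
def rect(c,box,z,f):
    """f: mask function on upsampled RGB crop -> minAreaRect of the largest blob, corners cast on plane z"""
    x0,y0,x1,y1=box;s=6
    im=cv2.resize(c["pixels"][y0:y1,x0:x1],None,fx=s,fy=s,interpolation=cv2.INTER_CUBIC)
    m=f(im.astype(int)).astype(np.uint8)
    C=max(cv2.findContours(m,0,2)[0],key=cv2.contourArea).reshape(-1,2)
    uv=(C+.5)/s-.5+[x0,y0]
    p=plane(c,uv,z)[:,:2].astype(np.float32)
    (cx,cy),(w,h),a=cv2.minAreaRect(p)
    if w<h: a+=90; w,h=h,w
    return round(cx,1),round(cy,1),round(w,1),round(h,1),round((a+90)%180-90,1)
E
python3 - <<'E'
from h import *
t=load("top0.npy"); s=load("side0.npy")
crop(t,200,130,460,280,3,"pics/t1.png"); crop(s,225,110,405,320,2.8,"pics/s1.png")
g=t["pixels"].astype(int)
for p in [(224,240),(224,231),(200,240),(266,172),(362,232),(312,240)]: print(p,g[p[1],p[0]])
for b,z in [((246,162,286,208),12),((206,228,242,274),12),((346,226,380,270),12),((300,228,332,270),16)]:
  for th in (150,165,180):
    try: print(b,th,rect(t,b,z,lambda i:i.min(2)>th))
    except Exception as e: print(e)
E
```

```text
(224, 240) [150 152 150]
(224, 231) [143 140 131]
(200, 240) [139 138 129]
(266, 172) [144 146 144]
(362, 232) [176 179 181]
(312, 240) [168 168 160]
(246, 162, 286, 208) 150 (632.7, 200.5, 112.6, 64.1, 5.4)
(246, 162, 286, 208) 165 (632.5, 200.7, 108.5, 60.1, 5.6)
(246, 162, 286, 208) 180 (637.1, 201.9, 54.7, 45.1, -87.0)
(206, 228, 242, 274) 150 (422.7, 335.2, 112.5, 62.2, 13.7)
(206, 228, 242, 274) 165 (422.6, 334.9, 108.9, 58.9, 13.9)
(206, 228, 242, 274) 180 (418.6, 334.3, 54.3, 51.0, -75.7)
(346, 226, 380, 270) 150 (422.3, -103.4, 113.2, 63.4, -10.9)
(346, 226, 380, 270) 165 (422.3, -103.5, 109.3, 59.2, -10.9)
(346, 226, 380, 270) 180 (419.4, -102.6, 53.6, 44.4, 78.9)
(300, 228, 332, 270) 150 (424.5, 40.7, 108.5, 54.6, -9.2)
(300, 228, 332, 270) 165 (383.0, 27.7, 26.5, 7.5, -11.0)
max() iterable argument is empty
```

View pics/t1.png

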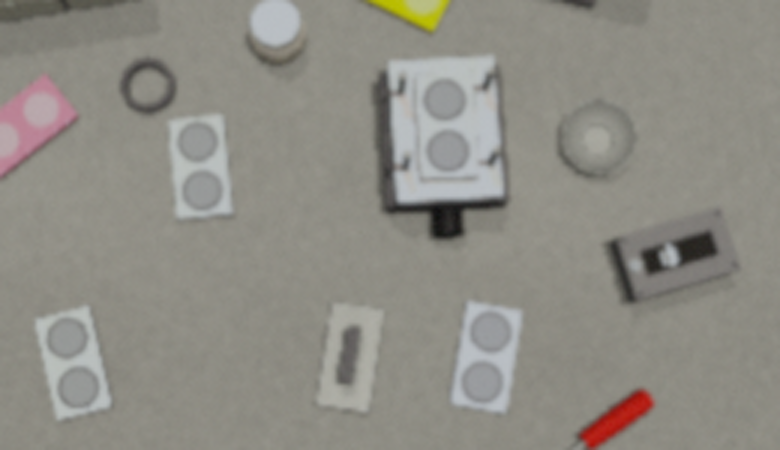

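View pics/s1.png

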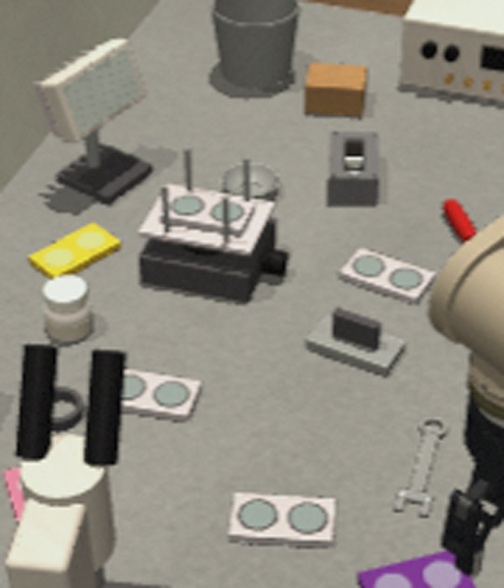

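The top crop shows the stage with its knob towards the robot, and the fixed carrier's windows at about (348,163) and (349,180). The switch rib is at (423,215), with the lens to its left at about (412,218). The side crop shows the same windows at about (292,183) and (306,185). Next come the height by triangulation, the stage pose and the box pose.

Run:
```python
from h import *
t=load("top0.npy"); s=load("side0.npy")
def blobs(c,box,f,amin,amax):
    x0,y0,x1,y1=box;k=6
    im=cv2.resize(c["pixels"][y0:y1,x0:x1],None,fx=k,fy=k,interpolation=cv2.INTER_CUBIC).astype(int)
    n,l,st,ce=cv2.connectedComponentsWithStats(f(im).astype(np.uint8))
    return [(((ce[i]+.5)/k-.5+[x0,y0]).round(2),round(st[i,4]/36,1),(st[i,2:4]/6).round(1)) for i in range(1,n) if amin<st[i,4]/36<amax]
print("side px",s["pixels"][183,292],s["pixels"][188,299],s["pixels"][185,285])
print("top px",t["pixels"][163,348],t["pixels"][163,340])
for th in(150,160,170): print("T",blobs(t,(340,154,359,190),lambda i:i.max(2)<th,40,300))
for d in(4,8,12): print("S",d,blobs(s,(280,172,318,198),lambda i:(i[:,:,1]-i[:,:,0]>d)&(i.min(2)>90),20,400))
b=(400,195,450,235)
for th in(50,60,70): print("slot",blobs(t,b,lambda i:i.max(2)<th,20,400), rect(t,(412,200,442,230),45,lambda i:i.max(2)<th))
for th in(160,180,200): print("rib",blobs(t,b,lambda i:i.min(2)>th,2,100))
for z in(70,80,90): print("platf",z,rect(t,(322,140,372,205),z,lambda i:i.min(2)>165))
```

```text
side px [161 172 160] [231 222 214] [172 162 155]
top px [151 154 154] [171 175 175]
T [(array([347.79, 163.2 ]), np.float64(54.1), array([13.3, 12.8])), (array([348.95, 180.01]), np.float64(43.2), array([13.2, 12.5]))]
T [(array([347.76, 162.86]), np.float64(149.1), array([14.2, 13.7])), (array([348.85, 179.86]), np.float64(148.2), array([14.2, 13.5]))]
T [(array([347.76, 162.86]), np.float64(165.6), array([14.8, 14.3])), (array([348.84, 179.84]), np.float64(164.5), array([14.8, 14.2]))]
S 4 [(array([291.48, 182.96]), np.float64(46.3), array([10.2,  6. ])), (array([307.99, 185.32]), np.float64(21.7), array([5.3, 5.7]))]
S 8 [(array([291.44, 183.  ]), np.float64(37.8), array([9.3, 5.5]))]
S 12 []
slot [(array([431.65, 212.14]), np.float64(63.6), array([11.7,  8.5])), (array([417.04, 216.53]), np.float64(20.6), array([4.8, 6.7]))] (530.5, -323.4, 34.3, 19.7, -75.4)
slot [(array([431.61, 212.17]), np.float64(76.6), array([12.7,  9.3])), (array([406.93, 220.08]), np.float64(28.6), array([ 7.2, 18.7])), (array([416.99, 216.5 ]), np.float64(28.3), array([5.8, 7.3]))] (530.3, -323.1, 36.9, 22.1, -75.8)
slot [(array([431.62, 212.15]), np.float64(87.5), array([13.3, 10.2])), (array([406.9 , 220.12]), np.float64(44.6), array([ 7.8, 19.7])), (array([417.01, 216.44]), np.float64(35.0), array([6.7, 8.2]))] (530.4, -322.9, 38.9, 23.9, -75.4)
rib [(array([423.38, 214.83]), np.float64(10.4), array([2.8, 5.2]))]
rib []
rib []
platf 70 (657.6, -62.4, 149.8, 110.1, 2.3)
platf 80 (655.3, -61.7, 148.8, 109.3, 2.3)
platf 90 (653.0, -61.1, 147.7, 108.5, 2.3)
```

```bash
cat >> h.py <<'E'
def go(x,y,z,ang=None):
    """from the sensed pose: tool-frame shift (m) and turn (rad) to world x,y,z mm and tool-y angle deg"""
    from rig import ctrl
    from scipy.spatial.transform import Rotation as Ro
    s=ctrl.sense(); w,a,b,c=s["ee_rot"]; R=Ro.from_quat([a,b,c,w]).as_matrix()
    cur=np.degrees(np.arctan2(R[1,1],R[0,1])); d=0 if ang is None else (ang-cur+90)%180-90
    print("t",s["time_s"],"pos",s["eef_pos"].round(1),"ang",cur.round(2),"F",s["force"].round(1),"w",round(s["grip_width"]*85,1),"gf",round(s["grip_force"],1))
    print(" -> shift",(R.T@(np.array([x,y,z])-s["eef_pos"])/1000).round(4),"rz",round(-np.radians(d),4),"tilt",(np.degrees([R[0,2],R[1,2]])).round(2))
E
python3 - <<'E'
from h import *
t=load("top0.npy"); s=load("side0.npy")
o1,d1=ray(t,[[347.76,162.86]]); o2,d2=ray(s,[[291.46,182.98]])
d1=d1[0];d2=d2[0]; ab=np.linalg.lstsq(np.c_[d1,-d2],o2-o1,rcond=None)[0]; print("window",o1+ab[0]*d1,o2+ab[1]*d2)
w=plane(t,[[347.76,162.86],[348.85,179.86]],82); print(w,w.mean(0),np.hypot(*(w[0]-w[1])[:2]),np.degrees(np.arctan2(*(w[0]-w[1])[1::-1])))
rib=plane(t,[[423.38,214.83]],45)[0]; print("rib",rib)
for lo,hi in((85,150),(85,140),(75,150)): print("boxtop",rect(t,(398,196,450,236),45,lambda i:(i.max(2)<115)))
print("lens",plane(t,[[636/3+200,265/3+130]],47))
go(rib[0],rib[1],120,104.4)
E
```

```text
window [681.75319355 -60.60577339  91.06650928] [682.24921653 -60.48986797  91.18357727]
[[684.03179819 -61.19972552  82.        ]
 [630.01082175 -63.20189658  82.        ]] [657.02130997 -62.20081105  82.        ] 54.058066782491174 2.122573040782647
rib [ 522.38594662 -296.84893655   45.        ]
boxtop (518.7, -290.8, 117.6, 72.0, -75.1)
boxtop (518.7, -290.8, 117.6, 72.0, -75.1)
boxtop (518.7, -290.8, 117.6, 72.0, -75.1)
lens [[ 511.63550212 -260.09772215   47.        ]]
t 0.1 pos [183.2 491.7 230.8] ang 69.56 F [-0.4 -0.2 -0.2] w 85.0 gf 0.0
 -> shift [-0.5932 -0.6203  0.1114] rz -0.6081 tilt [-0.04 -0.06]
```

Request:
play_rows(
  translation=[
    [-0.593, -0.62, 0.08],
    [-0.593, -0.62, 0.08],
    [-0.593, -0.62, 0.08],
    [-0.593, -0.62, 0.08],
    [-0.593, -0.62, 0.08],
    [-0.593, -0.62, 0.08],
    [-0.593, -0.62, 0.08],
    [-0.593, -0.62, 0.08],
    [-0.593, -0.62, 0.08],
    [-0.593, -0.62, 0.08],
  ],
  rotation=[
    [0, 0, -0.618],
    [0, 0, -0.618],
    [0, 0, -0.618],
    [0, 0, -0.618],
    [0, 0, -0.618],
    [0, 0, -0.618],
    [0, 0, -0.618],
    [0, 0, -0.618],
    [0, 0, -0.618],
    [0, 0, -0.618],
  ],
  gripper=[0.44, 0.44, 0.44, 0.44, 0.44, 0.44, 0.44, 0.44, 0.44, 0.44],
  force=20,
)

```text
time_s: 1.35
eef_pos: [421.1, -60.3, 175.4]
ee_rot: [0.0, -0.13, 0.992, 0.0]
force: [1.2, 1.5, -0.9]
grip_width: 0.276
grip_force: 0.0
```

Run:
```python
from h import *
go(522.4,-296.8,100,105)
```

```text
t 1.35 pos [421.1 -60.3 175.4] ang 104.93 F [ 1.2  1.5 -0.9] w 23.4 gf 0.0
 -> shift [-0.0369 -0.2546  0.0754] rz -0.0012 tilt [0.01 0.  ]
```

Request:
play_rows(
  translation=[
    [-0.037, -0.2545, 0.075],
    [-0.037, -0.2545, 0.075],
    [-0.037, -0.2545, 0.075],
    [-0.037, -0.2545, 0.075],
    [-0.037, -0.2545, 0.075],
    [-0.037, -0.2545, 0.075],
    [-0.037, -0.2545, 0.075],
  ],
  rotation=[
    [0, 0, 0],
    [0, 0, 0],
    [0, 0, 0],
    [0, 0, 0],
    [0, 0, 0],
    [0, 0, 0],
    [0, 0, 0],
  ],
  gripper=[0.44, 0.44, 0.44, 0.44, 0.44, 0.44, 0.44],
)

```text
time_s: 2.22
eef_pos: [522.1, -293.6, 100.8]
ee_rot: [-0.0, -0.131, 0.991, 0.0]
force: [0.2, 0.1, -0.6]
grip_width: 0.279
grip_force: 0.0
```

Run:
```python
from h import *
from rig import vision
c=vision.capture("side"); np.save("side1.npy",c,allow_pickle=True); t=vision.capture("top"); np.save("top1.npy",t,allow_pickle=True)
a=cv2.resize(c["pixels"][110:220,320:400],None,fx=5,fy=5,interpolation=2); b=cv2.resize(t["pixels"][180:400,60:260],None,fx=2,fy=2.5)
cv2.imwrite("pics/c2.png",np.hstack([a,b])[:,:,::-1])
go(522.4,-296.8,40,105)
```

```text
t 2.325 pos [ 522.2 -293.6  101.1] ang 105.02 F [ 0.2 -0.  -0. ] w 23.5 gf 0.0
 -> shift [ 0.0007 -0.0031  0.0611] rz 0.0004 tilt [ 0.02 -0.01]
```

View pics/c2.png

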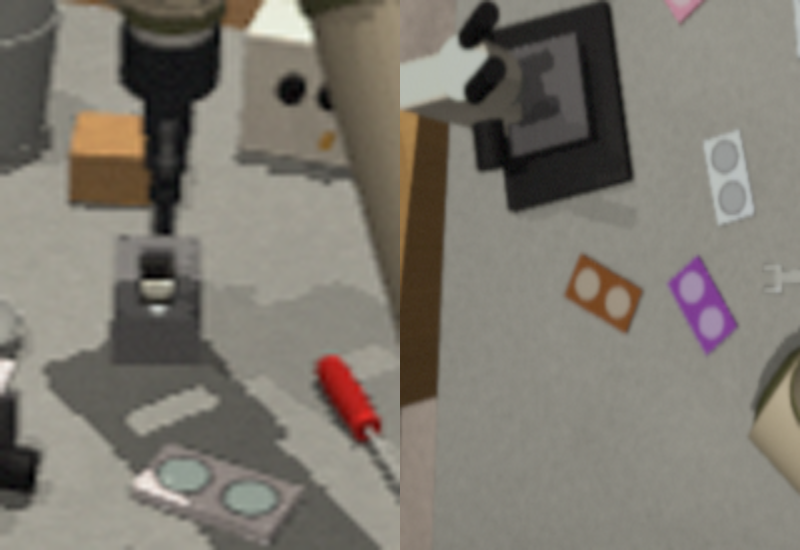

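The picture shows the fingers lined up over the rib (crop 157,290). No fourth carrier was hidden under the arm, so there are three. I'll lower into the slot around the rib.

Request:
play_rows(
  translation=[
    [0.001, -0.003, 0.02],
    [0.001, -0.003, 0.04],
    [0.001, -0.003, 0.05],
    [0.001, -0.003, 0.055],
    [0.001, -0.003, 0.058],
    [0.001, -0.003, 0.06],
    [0.001, -0.003, 0.062],
    [0.001, -0.003, 0.062],
  ],
  rotation=[
    [0, 0, 0],
    [0, 0, 0],
    [0, 0, 0],
    [0, 0, 0],
    [0, 0, 0],
    [0, 0, 0],
    [0, 0, 0],
    [0, 0, 0],
  ],
  gripper=[0.44, 0.44, 0.44, 0.44, 0.44, 0.44, 0.44, 0.44],
)

```text
time_s: 3.32
eef_pos: [522.7, -297.9, 39.0]
ee_rot: [0.001, -0.13, 0.991, -0.001]
force: [4.4, 0.2, 1.6]
grip_width: 0.275
grip_force: 2.2
```

Request:
play_rows(
  translation=[
    [0, 0, 0],
    [0, 0, 0],
    [0, 0, 0],
    [0, 0, 0],
  ],
  rotation=[
    [0, 0, 0],
    [0, 0, 0],
    [0, 0, 0],
    [0, 0, 0],
  ],
  gripper=[0.9, 0.9, 0.9, 0.9],
)

```text
time_s: 3.82
eef_pos: [522.6, -298.1, 39.1]
ee_rot: [0.001, -0.13, 0.991, -0.001]
force: [6.2, -1.2, 1.4]
grip_width: 0.059
grip_force: 21.3
```

Request:
play_rows(
  translation=[
    [-0.001, -0.004, 0],
    [-0.001, -0.008, 0],
    [-0.001, -0.012, 0],
    [-0.001, -0.016, 0],
    [-0.001, -0.018, 0],
    [-0.001, -0.019, 0],
    [-0.001, -0.02, 0],
    [-0.001, -0.02, 0],
  ],
  rotation=[
    [0, 0, 0],
    [0, 0, 0],
    [0, 0, 0],
    [0, 0, 0],
    [0, 0, 0],
    [0, 0, 0],
    [0, 0, 0],
    [0, 0, 0],
  ],
  gripper=[0.9, 0.9, 0.9, 0.9, 0.9, 0.9, 0.9, 0.9],
)

```text
time_s: 4.82
eef_pos: [527.2, -314.2, 38.9]
ee_rot: [-0.002, -0.131, 0.991, 0.003]
force: [-3.7, 13.0, 13.0]
grip_width: 0.064
grip_force: 23.0
```

Request:
play_rows(
  translation=[
    [0, 0, -0.001],
    [0, -0.001, -0.001],
    [0, -0.002, -0.001],
    [0, -0.002, -0.001],
  ],
  rotation=[
    [0, 0, 0],
    [0, 0, 0],
    [0, 0, 0],
    [0, 0, 0],
  ],
  gripper=[0.9, 0.9, 0.9, 0.9],
)

```text
time_s: 5.32
eef_pos: [527.2, -314.3, 38.9]
ee_rot: [-0.002, -0.131, 0.991, 0.005]
force: [-4.1, 18.7, 11.2]
grip_width: 0.065
grip_force: 23.0
```

Request:
play_rows(
  translation=[
    [0, 0.003, 0],
    [0, 0.004, 0],
    [0, 0.004, 0],
    [0, 0.004, 0],
    [0, 0.004, -0.02],
    [0, 0.004, -0.05],
    [0, 0.004, -0.1],
    [0, 0.004, -0.14],
    [0, 0.12, -0.14],
    [0, 0.12, -0.14],
  ],
  rotation=[
    [0, 0, 0],
    [0, 0, 0],
    [0, 0, 0],
    [0, 0, 0],
    [0, 0, 0],
    [0, 0, 0],
    [0, 0, 0],
    [0, 0, 0],
    [0, 0, 0],
    [0, 0, 0],
  ],
  gripper=[0.9, 0.9, 0.5, 0.5, 0.5, 0.5, 0.2, -0.2, -0.6, -1],
)

```text
time_s: 6.58
eef_pos: [497.0, -201.8, 179.9]
ee_rot: [0.0, -0.13, 0.992, -0.0]
force: [1.4, 0.0, 0.7]
grip_width: 0.982
grip_force: 0.0
```

Run:
```python
from h import *
from rig import vision
t=vision.capture("top"); np.save("top2.npy",t,allow_pickle=True)
s=vision.capture("side"); np.save("side2.npy",s,allow_pickle=True)
a=cv2.resize(s["pixels"][140:200,320:380],None,fx=6,fy=6,interpolation=2); b=cv2.resize(t["pixels"][190:240,395:455],None,fx=7,fy=7.2,interpolation=2)
cv2.imwrite("pics/c3.png",np.hstack([a,b])[:,:,::-1])
for b,z in [((246,162,286,208),12),((206,228,242,274),12),((346,226,380,270),12),((300,228,332,270),16)]:
    print(rect(t,b,z,lambda i:i.min(2)>155))
go(422.3,-103.4,100,79.1)
```

```text
(632.6, 200.5, 111.6, 62.8, 5.7)
(422.5, 335.1, 111.5, 61.3, 13.7)
(461.5, -86.3, 36.1, 15.3, -21.0)
(424.6, 40.4, 107.0, 53.1, -9.2)
t 6.675 pos [ 496.6 -199.2  180.1] ang 105.14 F [ 0.1 -0.8 -0. ] w 85.2 gf 0.0
 -> shift [0.0467 0.1119 0.0802] rz 0.4544 tilt [-0.04  0.03]
```

View pics/c3.png

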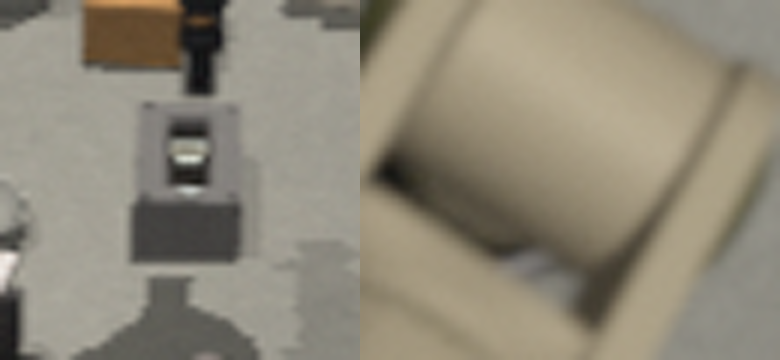

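The rib has moved away from the lens, which is now clear at crop (190,190). The switch sits at its off stop. Next is carrier 3.

Request:
play_rows(
  translation=[
    [0.0467, 0.112, 0.08],
    [0.0467, 0.112, 0.08],
    [0.0467, 0.112, 0.08],
    [0.0467, 0.112, 0.08],
    [0.0467, 0.112, 0.12],
    [0.0467, 0.112, 0.15],
    [0.0467, 0.112, 0.155],
    [0.0467, 0.112, 0.16],
    [0.0467, 0.112, 0.16],
  ],
  rotation=[
    [0, 0, 0.454],
    [0, 0, 0.454],
    [0, 0, 0.454],
    [0, 0, 0.454],
    [0, 0, 0.454],
    [0, 0, 0.454],
    [0, 0, 0.454],
    [0, 0, 0.454],
    [0, 0, 0.454],
  ],
  gripper=[-1, -1, -1, -1, -1, -1, -1, -1, -1],
)

```text
time_s: 7.8
eef_pos: [424.3, -107.1, 20.3]
ee_rot: [0.001, 0.096, 0.995, -0.0]
force: [0.0, -0.9, 0.5]
grip_width: 0.999
grip_force: 0.0
```

Run:
```python
from h import *
from rig import vision
t=vision.capture("top"); s=vision.capture("side"); np.save("side3.npy",s,allow_pickle=True)
print(proj(s,[[422.3,-103.4,0]]))
u,v=proj(s,[[422.3,-103.4,20]])[0].astype(int)
crop(s,u-50,v-45,u+50,v+35,6,"pics/c4.png")
print(rect(t,(246,162,286,208),12,lambda i:i.min(2)>155))
go(422.3,-103.4,2,79.1)
```

```text
[[362.62921613 209.58095152]]
(632.5, 200.5, 111.7, 62.9, 5.8)
t 7.9 pos [ 424.2 -106.9   20.4] ang 78.97 F [-0.7 -0.4  0. ] w 84.7 gf 0.0
 -> shift [0.0026 0.0031 0.0183] rz -0.0023 tilt [ 0.08 -0.05]
```

View pics/c4.png

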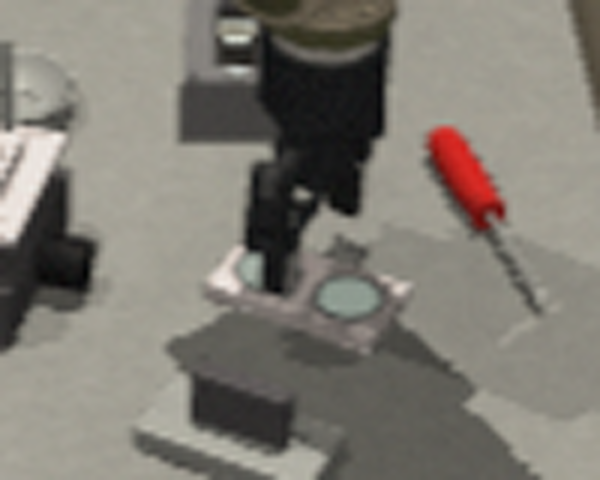

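The fingers straddle carrier 3 (crop 310,290), and the tips are still clearly above the plate. I'll descend gently.

Request:
play_rows(
  translation=[
    [0.0026, 0.003, 0.006],
    [0.0026, 0.003, 0.012],
    [0.0026, 0.003, 0.017],
    [0.0026, 0.003, 0.02],
    [0.0026, 0.003, 0.022],
    [0.0026, 0.003, 0.022],
  ],
  rotation=[
    [0, 0, 0],
    [0, 0, 0],
    [0, 0, 0],
    [0, 0, 0],
    [0, 0, 0],
    [0, 0, 0],
  ],
  gripper=[-1, -1, -1, -1, -1, -1],
)

```text
time_s: 8.65
eef_pos: [421.7, -103.2, -2.5]
ee_rot: [-0.0, 0.096, 0.995, 0.0]
force: [0.0, 0.6, -0.2]
grip_width: 1.001
grip_force: 0.0
```

Run:
```python
from h import *
go(422.3,-103.4,-4,79.1)
```

```text
t 8.65 pos [ 421.7 -103.2   -2.5] ang 78.95 F [ 0.   0.6 -0.2] w 85.1 gf 0.0
 -> shift [-0.0006 -0.0001  0.0015] rz -0.0026 tilt [-0.01  0.  ]
```

Request:
play_rows(
  translation=[
    [-0.0005, 0, 0.001],
    [-0.0005, 0, 0.001],
    [-0.0005, 0, 0.001],
    [-0.0005, 0, 0.001],
    [-0.0005, 0, 0.001],
    [-0.0005, 0, 0.001],
  ],
  rotation=[
    [0, 0, 0],
    [0, 0, 0],
    [0, 0, 0],
    [0, 0, 0],
    [0, 0, 0],
    [0, 0, 0],
  ],
  gripper=[-0.6, -0.4, -0.2, 0, 0, 0],
  force=35,
)

```text
time_s: 9.4
eef_pos: [422.3, -103.3, -3.0]
ee_rot: [0.0, 0.096, 0.995, -0.0]
force: [-0.7, 0.1, 5.9]
grip_width: 0.691
grip_force: 37.4
```

Request:
play_rows(
  translation=[
    [0, 0, 0],
    [0, 0, -0.01],
    [0, 0, -0.05],
    [0, 0, -0.1],
    [0, 0, -0.14],
    [0, 0, -0.16],
    [0, 0, -0.16],
    [0, 0, -0.16],
  ],
  rotation=[
    [0, 0, 0],
    [0, 0, 0],
    [0, 0, 0],
    [0, 0, 0],
    [0, 0, 0],
    [0, 0, 0],
    [0, 0, 0],
    [0, 0, 0],
  ],
  gripper=[0, 0, 0, 0, 0, 0, 0, 0],
)

```text
time_s: 10.4
eef_pos: [421.6, -102.9, 155.7]
ee_rot: [-0.001, 0.096, 0.995, 0.0]
force: [0.1, 0.4, -3.2]
grip_width: 0.688
grip_force: 39.6
```

Run:
```python
from h import *
from rig import vision
s=vision.capture("side"); 
u,v=proj(s,[[422.3,-103.4,160]])[0].astype(int)
crop(s,u-50,v-45,u+50,v+35,6,"pics/c5.png")
go(655,-61.7,165,92.2)
```

```text
t 10.45 pos [ 421.6 -102.9  155.5] ang 78.95 F [-0.4  0.8 -2.3] w 58.7 gf 39.6
 -> shift [-0.2211  0.0852 -0.0099] rz -0.2312 tilt [-0.11  0.06]
```

View pics/c5.png

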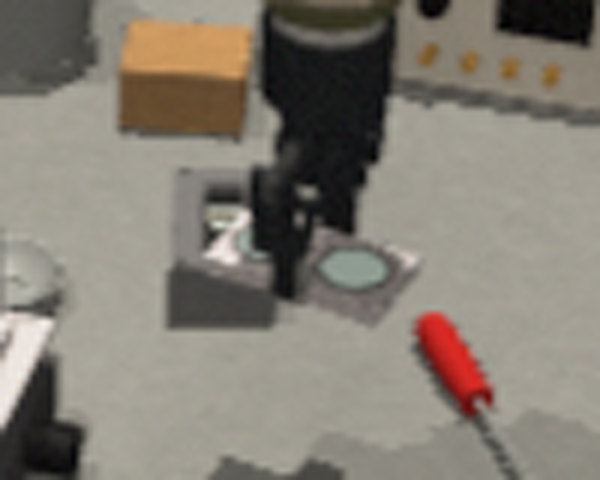

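Request:
play_rows(
  translation=[
    [0, 0, -0.02],
    [-0.05, 0.019, -0.025],
    [-0.1, 0.0385, -0.025],
    [-0.15, 0.058, -0.025],
    [-0.2, 0.077, -0.025],
    [-0.221, 0.0852, -0.025],
    [-0.221, 0.0852, -0.025],
    [-0.221, 0.0852, -0.025],
    [-0.221, 0.0852, -0.025],
  ],
  rotation=[
    [0, 0, 0],
    [0, 0, -0.05],
    [0, 0, -0.1],
    [0, 0, -0.15],
    [0, 0, -0.2],
    [0, 0, -0.231],
    [0, 0, -0.231],
    [0, 0, -0.231],
    [0, 0, -0.231],
  ],
  gripper=[0, 0, 0, 0, 0, 0, 0, 0, 0],
)

```text
time_s: 11.58
eef_pos: [654.8, -62.2, 181.6]
ee_rot: [-0.0, -0.019, 1.0, 0.0]
force: [-0.6, -1.0, -2.7]
grip_width: 0.695
grip_force: 39.6
```

Run:
```python
from h import *
from rig import vision
go(655,-61.7,105,92.2)
s=vision.capture("side"); t=vision.capture("top")
a=cv2.resize(s["pixels"][125:225,245:345],None,fx=4,fy=5,interpolation=2); b=cv2.resize(t["pixels"][130:230,300:400],None,fx=4,fy=5,interpolation=2)
cv2.imwrite("pics/c6.png",np.hstack([a,b])[:,:,::-1])
```

```text
t 11.575 pos [654.8 -62.2 181.6] ang 92.15 F [-0.6 -1.  -2.7] w 59.1 gf 39.6
 -> shift [-0.0003  0.0005  0.0766] rz -0.0009 tilt [-0.03  0.  ]
```

View pics/c6.png

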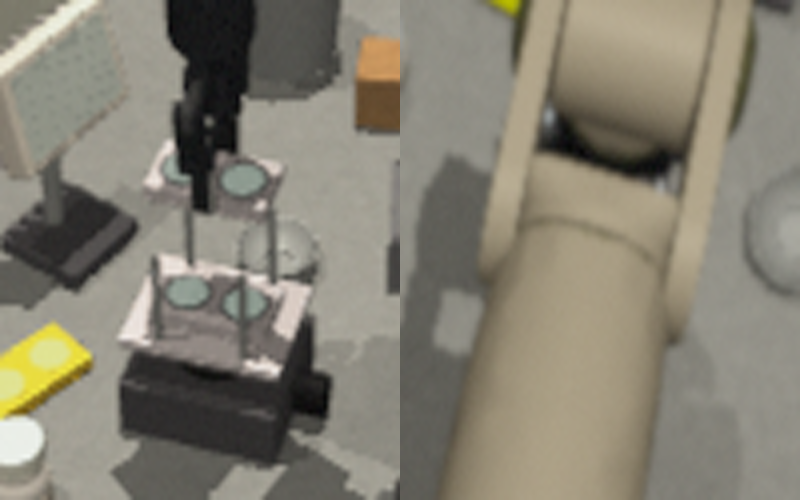

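The carrier hangs level above the pile, centred between the posts (crop 215,180). I'll lower it.

Request:
play_rows(
  translation=[
    [0, 0.0004, 0.015],
    [0, 0.0004, 0.03],
    [0, 0.0004, 0.045],
    [0, 0.0004, 0.06],
    [0, 0.0004, 0.07],
    [0, 0.0004, 0.077],
    [0, 0.0004, 0.082],
    [0, 0.0004, 0.082],
  ],
  rotation=[
    [0, 0, 0],
    [0, 0, 0],
    [0, 0, 0],
    [0, 0, 0],
    [0, 0, 0],
    [0, 0, 0],
    [0, 0, 0],
    [0, 0, 0],
  ],
  gripper=[0, 0, 0, 0, 0, 0, 0, 0],
)

```text
time_s: 12.68
eef_pos: [655.4, -61.6, 99.5]
ee_rot: [-0.0, -0.019, 1.0, -0.0]
force: [-0.6, -0.1, -2.5]
grip_width: 0.69
grip_force: 39.6
```

Request:
play_rows(
  translation=[
    [0, 0, 0.001],
    [0, 0, 0.002],
    [0, 0, 0.003],
    [0, 0, 0.004],
    [0, 0, 0.004],
  ],
  rotation=[
    [0, 0, 0],
    [0, 0, 0],
    [0, 0, 0],
    [0, 0, 0],
    [0, 0, 0],
  ],
  gripper=[0, 0, 0, 0, 0],
)

```text
time_s: 13.3
eef_pos: [655.4, -61.5, 95.5]
ee_rot: [-0.0, -0.019, 1.0, 0.0]
force: [-0.8, 0.1, -2.9]
grip_width: 0.69
grip_force: 39.6
```

Request:
play_rows(
  translation=[
    [0, 0, 0.001],
    [0, 0, 0.002],
    [0, 0, 0.003],
    [0, 0, 0.003],
  ],
  rotation=[
    [0, 0, 0],
    [0, 0, 0],
    [0, 0, 0],
    [0, 0, 0],
  ],
  gripper=[0, 0, 0, 0],
)

```text
time_s: 13.8
eef_pos: [655.4, -61.5, 92.5]
ee_rot: [-0.0, -0.019, 1.0, 0.0]
force: [-0.0, 0.9, -1.4]
grip_width: 0.692
grip_force: 39.6
```

Request:
play_rows(
  translation=[
    [0, 0, 0.0005],
    [0, 0, 0.001],
    [0, 0, 0.0015],
    [0, 0, 0.002],
    [0, 0, 0.002],
  ],
  rotation=[
    [0, 0, 0],
    [0, 0, 0],
    [0, 0, 0],
    [0, 0, 0],
    [0, 0, 0],
  ],
  gripper=[0, 0, 0, 0, 0],
)

```text
time_s: 14.42
eef_pos: [655.4, -61.6, 90.5]
ee_rot: [-0.0, -0.019, 1.0, 0.0]
force: [-0.4, -0.4, -2.6]
grip_width: 0.687
grip_force: 39.6
```

Request:
play_rows(
  translation=[
    [0, 0, 0.0005],
    [0, 0, 0.001],
    [0, 0, 0.0015],
    [0, 0, 0.002],
    [0, 0, 0.002],
  ],
  rotation=[
    [0, 0, 0],
    [0, 0, 0],
    [0, 0, 0],
    [0, 0, 0],
    [0, 0, 0],
  ],
  gripper=[0, 0, 0, 0, 0],
)

```text
time_s: 15.05
eef_pos: [655.4, -61.6, 88.5]
ee_rot: [-0.0, -0.019, 1.0, 0.0]
force: [0.1, 0.2, -2.0]
grip_width: 0.695
grip_force: 39.6
```

Request:
play_rows(
  translation=[
    [0, 0, 0.0005],
    [0, 0, 0.001],
    [0, 0, 0.0015],
    [0, 0, 0.0015],
  ],
  rotation=[
    [0, 0, 0],
    [0, 0, 0],
    [0, 0, 0],
    [0, 0, 0],
  ],
  gripper=[0, 0, 0, 0],
)

```text
time_s: 15.55
eef_pos: [655.4, -61.6, 87.2]
ee_rot: [0.0, -0.019, 1.0, -0.0]
force: [-1.2, 0.3, -1.0]
grip_width: 0.684
grip_force: 39.7
```

Request:
play_rows(
  translation=[
    [0, 0, 0.0005],
    [0, 0, 0.001],
    [0, 0, 0.0015],
    [0, 0, 0.0015],
  ],
  rotation=[
    [0, 0, 0],
    [0, 0, 0],
    [0, 0, 0],
    [0, 0, 0],
  ],
  gripper=[0, 0, 0, 0],
)

```text
time_s: 16.05
eef_pos: [655.5, -61.5, 87.1]
ee_rot: [0.0, -0.019, 1.0, -0.0]
force: [-6.6, 1.6, 9.6]
grip_width: 0.692
grip_force: 40.9
```

Request:
play_rows(
  translation=[
    [0, 0, -0.001],
    [0, 0, -0.001],
    [0, 0, -0.001],
    [0, 0, -0.001],
    [0, 0, -0.001],
    [0, 0, -0.02],
    [0, 0, -0.06],
    [0, 0, -0.1],
    [0, 0, -0.1],
  ],
  rotation=[
    [0, 0, 0],
    [0, 0, 0],
    [0, 0, 0],
    [0, 0, 0],
    [0, 0, 0],
    [0, 0, 0],
    [0, 0, 0],
    [0, 0, 0],
    [0, 0, 0],
  ],
  gripper=[-0.3, -0.5, -0.7, -1, -1, -1, -1, -1, -1],
)

```text
time_s: 17.18
eef_pos: [656.8, -61.9, 190.7]
ee_rot: [0.004, -0.019, 1.0, -0.001]
force: [-0.3, 0.2, -0.2]
grip_width: 1.003
grip_force: 0.0
```

Run:
```python
from h import *
from rig import vision
t=vision.capture("top"); np.save("top4.npy",t,allow_pickle=True)
for b,z in [((246,162,286,208),12),((206,228,242,274),12),((300,228,332,270),16)]:
    print(rect(t,b,z,lambda i:i.min(2)>155))
go(632.5,200.5,180,95.6)
```

```text
(632.6, 200.5, 111.7, 63.0, 5.8)
(422.7, 335.0, 111.1, 61.2, 13.8)Traceback (most recent call last):
  File "<stdin>", line 5, in <module>
  File "h.py", line 20, in rect
    C=max(cv2.findContours(m,0,2)[0],key=cv2.contourArea).reshape(-1,2)
      ~~~^^^^^^^^^^^^^^^^^^^^^^^^^^^^^^^^^^^^^^^^^^^^^^^^
ValueError: max() iterable argument is empty
```

Run:
```python
from h import *
go(632.5,200.5,180,95.7)
```

```text
t 17.225 pos [656.  -61.7 188.1] ang 92.19 F [-0.4  0.1 -0.7] w 85.2 gf 0.0
 -> shift [0.0135 0.2629 0.0077] rz -0.0612 tilt [ 0.22 -0.06]
```

Request:
play_rows(
  translation=[
    [0.0135, 0.263, 0],
    [0.0135, 0.263, 0],
    [0.0135, 0.263, 0],
    [0.0135, 0.263, 0],
    [0.0135, 0.263, 0],
    [0.0135, 0.263, 0.05],
    [0.0135, 0.263, 0.1],
    [0.0135, 0.263, 0.14],
    [0.0135, 0.263, 0.16],
    [0.0135, 0.263, 0.16],
  ],
  rotation=[
    [0, 0, -0.061],
    [0, 0, -0.061],
    [0, 0, -0.061],
    [0, 0, -0.061],
    [0, 0, -0.061],
    [0, 0, -0.061],
    [0, 0, -0.061],
    [0, 0, -0.061],
    [0, 0, -0.061],
    [0, 0, -0.061],
  ],
  gripper=[-1, -1, -1, -1, -1, -1, -1, -1, -1, -1],
)

```text
time_s: 18.48
eef_pos: [631.6, 200.2, 24.8]
ee_rot: [-0.001, -0.049, 0.999, -0.0]
force: [0.7, -0.5, 0.1]
grip_width: 1.001
grip_force: 0.0
```

Run:
```python
from h import *
go(632.6,200.5,-3,95.7)
from rig import vision
t=vision.capture("top"); np.save("top5.npy",t,allow_pickle=True)
for z in (79,103): print(rect(t,(338,150,360,194),103,lambda i:i.min(2)>165))
def bl(c,box,f):
    x0,y0,x1,y1=box;k=6
    im=cv2.resize(c["pixels"][y0:y1,x0:x1],None,fx=k,fy=k,interpolation=cv2.INTER_CUBIC).astype(int)
    n,l,st,ce=cv2.connectedComponentsWithStats(f(im).astype(np.uint8))
    return np.array([((ce[i]+.5)/k-.5+[x0,y0]) for i in range(1,n) if st[i,4]>36*80])
for th in(155,160,165):
    w=bl(t,(340,154,359,190),lambda i:i.max(2)<th); print(w)
    if len(w)==2:
        p=plane(t,w,103)[:,:2]; print(p.mean(0),np.hypot(*(p[0]-p[1])))
```

```text
t 18.475 pos [631.6 200.2  24.8] ang 95.65 F [ 0.7 -0.5  0.1] w 85.1 gf 0.0
 -> shift [-0.0011  0.0003  0.0278] rz -0.0008 tilt [-0.11 -0.02]
(660.4, -62.2, 120.7, 67.3, -0.9)
(660.4, -62.2, 120.7, 67.3, -0.9)
[[348.06125967 161.91452237]]
[[348.13450239 161.90375199]
 [349.33305658 179.09252768]]
[654.82731865 -62.18754929] 53.88790132092491
[[348.15594117 161.89765725]
 [349.32976586 179.08697362]]
[654.84512933 -62.2158426 ] 53.88553054505517
```

Carrier 3 lies within 1 mm of the pile centre. Now I'll grasp carrier 1.

Request:
play_rows(
  translation=[
    [-0.001, 0, 0.01],
    [-0.001, 0, 0.018],
    [-0.001, 0, 0.024],
    [-0.001, 0, 0.027],
    [-0.001, 0, 0.0275],
    [-0.001, 0, 0.0275],
    [-0.001, 0, 0.0275],
    [-0.001, 0, 0.0275],
    [-0.001, 0, 0.0275],
    [-0.001, 0, 0.0275],
  ],
  rotation=[
    [0, 0, 0],
    [0, 0, 0],
    [0, 0, 0],
    [0, 0, 0],
    [0, 0, 0],
    [0, 0, 0],
    [0, 0, 0],
    [0, 0, 0],
    [0, 0, 0],
    [0, 0, 0],
  ],
  gripper=[-1, -1, -1, -1, -1, -0.6, -0.4, -0.2, 0, 0],
)

```text
time_s: 19.77
eef_pos: [633.2, 200.9, -1.3]
ee_rot: [0.0, -0.05, 0.999, 0.0]
force: [-2.1, 1.0, 5.6]
grip_width: 0.692
grip_force: 38.8
```

Request:
play_rows(
  translation=[
    [0, 0, 0],
    [0, 0, -0.01],
    [0, 0, -0.05],
    [0, 0, -0.1],
    [0, 0, -0.15],
    [0, 0, -0.188],
    [0, 0, -0.188],
    [0, 0, -0.188],
  ],
  rotation=[
    [0, 0, 0],
    [0, 0, 0],
    [0, 0, 0],
    [0, 0, 0],
    [0, 0, 0],
    [0, 0, 0],
    [0, 0, 0],
    [0, 0, 0],
  ],
  gripper=[0, 0, 0, 0, 0, 0, 0, 0],
)

```text
time_s: 20.78
eef_pos: [632.2, 200.7, 184.5]
ee_rot: [-0.001, -0.05, 0.999, -0.0]
force: [-0.3, -1.1, -2.0]
grip_width: 0.692
grip_force: 38.9
```

Run:
```python
from h import *
go(654.9,-61.7,182,92.2)
```

```text
t 20.775 pos [632.2 200.7 184.5] ang 95.68 F [-0.3 -1.1 -2. ] w 58.8 gf 38.9
 -> shift [ 0.0034 -0.2633  0.0025] rz 0.0607 tilt [-0.15 -0.02]
```

Request:
play_rows(
  translation=[
    [0, -0.04, 0],
    [0.001, -0.09, 0],
    [0.001, -0.14, 0],
    [0.002, -0.19, 0],
    [0.003, -0.235, 0],
    [0.003, -0.2625, 0],
    [0.003, -0.2632, 0],
    [0.003, -0.2632, 0],
    [0.003, -0.2632, 0],
  ],
  rotation=[
    [0, 0, 0],
    [0, 0, 0.02],
    [0, 0, 0.04],
    [0, 0, 0.061],
    [0, 0, 0.061],
    [0, 0, 0.061],
    [0, 0, 0.061],
    [0, 0, 0.061],
    [0, 0, 0.061],
  ],
  gripper=[0, 0, 0, 0, 0, 0, 0, 0, 0],
)

```text
time_s: 21.9
eef_pos: [655.8, -60.2, 185.6]
ee_rot: [-0.0, -0.02, 1.0, 0.0]
force: [0.1, 1.0, -1.3]
grip_width: 0.689
grip_force: 38.9
```

Run:
```python
from h import *
go(655.2,-61.7,106,92.2)
```

```text
t 21.9 pos [655.8 -60.2 185.6] ang 92.26 F [ 0.1  1.  -1.3] w 58.6 gf 38.9
 -> shift [ 0.0006 -0.0015  0.0796] rz 0.0011 tilt [-0.05  0.02]
```

Request:
play_rows(
  translation=[
    [0.0005, -0.0012, 0.015],
    [0.0005, -0.0012, 0.03],
    [0.0005, -0.0012, 0.045],
    [0.0005, -0.0012, 0.058],
    [0.0005, -0.0012, 0.068],
    [0.0005, -0.0012, 0.075],
    [0.0005, -0.0012, 0.0795],
    [0.0005, -0.0012, 0.0795],
    [0.0005, -0.0012, 0.0795],
  ],
  rotation=[
    [0, 0, 0],
    [0, 0, 0],
    [0, 0, 0],
    [0, 0, 0],
    [0, 0, 0],
    [0, 0, 0],
    [0, 0, 0],
    [0, 0, 0],
    [0, 0, 0],
  ],
  gripper=[0, 0, 0, 0, 0, 0, 0, 0, 0],
)

```text
time_s: 23.02
eef_pos: [655.7, -62.6, 107.0]
ee_rot: [0.0, -0.019, 1.0, -0.0]
force: [-0.1, -0.3, -2.6]
grip_width: 0.693
grip_force: 38.9
```

Request:
play_rows(
  translation=[
    [0, 0, 0.0005],
    [0, 0, 0.001],
    [0, 0, 0.0015],
    [0, 0, 0.002],
    [0, 0, 0.0025],
    [0, 0, 0.0025],
  ],
  rotation=[
    [0, 0, 0],
    [0, 0, 0],
    [0, 0, 0],
    [0, 0, 0],
    [0, 0, 0],
    [0, 0, 0],
  ],
  gripper=[0, 0, 0, 0, 0, 0],
)

```text
time_s: 23.78
eef_pos: [655.5, -62.6, 104.0]
ee_rot: [-0.0, -0.019, 1.0, 0.0]
force: [0.0, 0.3, -2.3]
grip_width: 0.689
grip_force: 38.9
```

Request:
play_rows(
  translation=[
    [0, 0, 0.0005],
    [0, 0, 0.001],
    [0, 0, 0.0015],
    [0, 0, 0.0015],
  ],
  rotation=[
    [0, 0, 0],
    [0, 0, 0],
    [0, 0, 0],
    [0, 0, 0],
  ],
  gripper=[0, 0, 0, 0],
)

```text
time_s: 24.28
eef_pos: [655.5, -62.6, 102.6]
ee_rot: [-0.0, -0.019, 1.0, -0.0]
force: [-0.7, -0.3, -2.3]
grip_width: 0.687
grip_force: 38.9
```

Request:
play_rows(
  translation=[
    [0, 0.0007, 0.0005],
    [0, 0.0007, 0.001],
    [0, 0.0007, 0.0015],
    [0, 0.0007, 0.0015],
  ],
  rotation=[
    [0, 0, 0],
    [0, 0, 0],
    [0, 0, 0],
    [0, 0, 0],
  ],
  gripper=[0, 0, 0, 0],
)

```text
time_s: 24.78
eef_pos: [655.5, -61.9, 101.0]
ee_rot: [-0.0, -0.019, 1.0, -0.0]
force: [0.4, 0.3, -2.5]
grip_width: 0.685
grip_force: 38.9
```

Request:
play_rows(
  translation=[
    [0, 0, 0.0005],
    [0, 0, 0.001],
    [0, 0, 0.0015],
    [0, 0, 0.0015],
  ],
  rotation=[
    [0, 0, 0],
    [0, 0, 0],
    [0, 0, 0],
    [0, 0, 0],
  ],
  gripper=[0, 0, 0, 0],
)

```text
time_s: 25.28
eef_pos: [655.5, -61.9, 100.8]
ee_rot: [0.0, -0.019, 1.0, -0.0]
force: [-4.0, 0.5, 6.9]
grip_width: 0.689
grip_force: 39.9
```

Contact came at the predicted height. I'll release, rise and look.

Request:
play_rows(
  translation=[
    [0, 0, -0.001],
    [0, 0, -0.001],
    [0, 0, -0.001],
    [0, 0, -0.001],
    [0, 0, -0.001],
    [0, 0, -0.02],
    [0, 0, -0.05],
    [0, 0, -0.08],
    [0, 0, -0.08],
  ],
  rotation=[
    [0, 0, 0],
    [0, 0, 0],
    [0, 0, 0],
    [0, 0, 0],
    [0, 0, 0],
    [0, 0, 0],
    [0, 0, 0],
    [0, 0, 0],
    [0, 0, 0],
  ],
  gripper=[-0.3, -0.5, -0.7, -1, -1, -1, -1, -1, -1],
)

```text
time_s: 26.4
eef_pos: [656.6, -62.1, 183.5]
ee_rot: [0.003, -0.019, 1.0, -0.001]
force: [0.9, 0.3, -0.9]
grip_width: 0.999
grip_force: 0.0
```

Run:
```python
from h import *
from rig import vision
t=vision.capture("top")
print(rect(t,(206,228,242,274),12,lambda i:i.min(2)>155))
go(422.7,335.0,180,103.8)
```

```text
(422.7, 335.2, 111.3, 61.3, 13.7)
t 26.45 pos [655.9 -62.  181.3] ang 92.19 F [ 0.   0.8 -0.5] w 85.5 gf 0.0
 -> shift [2.178e-01 4.056e-01 4.000e-04] rz -0.2026 tilt [ 0.15 -0.04]
```

Request:
play_rows(
  translation=[
    [0.218, 0.4055, 0],
    [0.218, 0.4055, 0],
    [0.218, 0.4055, 0],
    [0.218, 0.4055, 0],
    [0.218, 0.4055, 0],
    [0.218, 0.4055, 0],
    [0.218, 0.4055, 0],
    [0.218, 0.4055, 0],
    [0.218, 0.4055, 0],
    [0.218, 0.4055, 0],
  ],
  rotation=[
    [0, 0, -0.2025],
    [0, 0, -0.2025],
    [0, 0, -0.2025],
    [0, 0, -0.2025],
    [0, 0, -0.2025],
    [0, 0, -0.2025],
    [0, 0, -0.2025],
    [0, 0, -0.2025],
    [0, 0, -0.2025],
    [0, 0, -0.2025],
  ],
  gripper=[-1, -1, -1, -1, -1, -1, -1, -1, -1, -1],
)

```text
time_s: 27.7
eef_pos: [422.5, 334.2, 179.2]
ee_rot: [-0.0, -0.12, 0.993, -0.0]
force: [0.2, -0.5, 0.5]
grip_width: 1.001
grip_force: 0.0
```

Run:
```python
from h import *
from rig import vision
t=vision.capture("top");s=vision.capture("side")
np.save("top6.npy",t,allow_pickle=True)
go(422.7,335.1,-3,103.8)
print(rect(t,(300,228,332,270),16,lambda i:i.min(2)>150))
x0,y0=340,152;k=6
im=cv2.resize(t["pixels"][y0:190,x0:360],None,fx=k,fy=k,interpolation=2).astype(int)
for th in(155,160,165):
    n,l,st,ce=cv2.connectedComponentsWithStats((im.max(2)<th).astype(np.uint8))
    w=np.array([((ce[i]+.5)/k-.5+[x0,y0]) for i in range(1,n) if 36*80<st[i,4]<36*250])
    if len(w)==2: p=plane(t,w,114.5)[:,:2]; print(p.mean(0),np.hypot(*(p[0]-p[1])),p)
u,v=proj(s,[[422.7,335,12]])[0].astype(int)
a=cv2.resize(s["pixels"][125:225,245:345],None,fx=4,fy=5,interpolation=2); b=cv2.resize(s["pixels"][v-60:v+40,u-50:u+50],None,fx=4,fy=5,interpolation=2)
cv2.imwrite("pics/c7.png",np.hstack([a,b])[:,:,::-1])
```

```text
t 27.8 pos [422.7 334.1 179.4] ang 103.71 F [-0.3 -0.6 -0.9] w 84.8 gf 0.0
 -> shift [-0.0003  0.0011  0.1824] rz -0.0016 tilt [-0.02 -0.02]
(424.5, 40.6, 108.3, 54.8, -9.2)
[654.74300502 -62.70958821] 53.23026098723676 [[681.34379838 -61.8361102 ]
 [628.14221166 -63.58306623]]
[654.66732793 -62.60220643] 53.727772036751524 [[681.51138076 -61.57012125]
 [627.82327511 -63.63429161]]
[654.69564846 -62.61063504] 53.7586419613991 [[681.5559201  -61.59885257]
 [627.83537682 -63.6224175 ]]
```

View pics/c7.png

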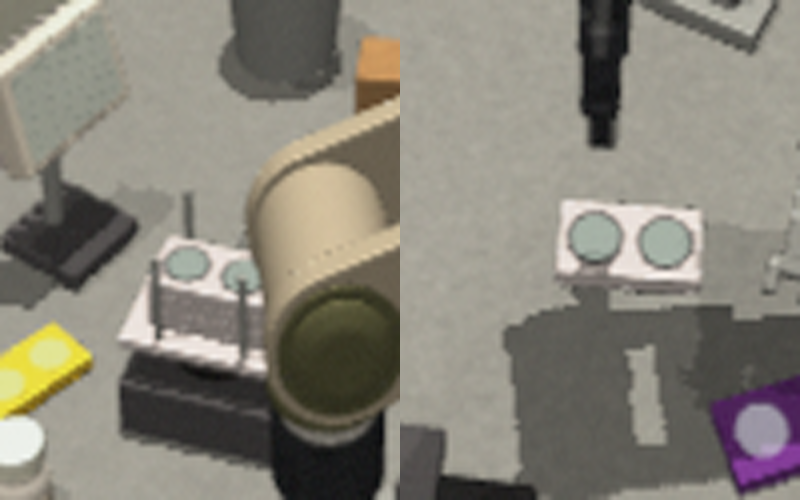

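The pile is flush (left crop), with its centre within 1 mm of the fixed carrier. Carrier 2 lies below the gripper (right crop 630,240). I'll go down and grasp it.

Request:
play_rows(
  translation=[
    [0, 0.001, 0.05],
    [0, 0.001, 0.1],
    [0, 0.001, 0.14],
    [0, 0.001, 0.165],
    [0, 0.001, 0.175],
    [0, 0.001, 0.18],
    [0, 0.001, 0.182],
    [0, 0.001, 0.182],
    [0, 0.001, 0.182],
  ],
  rotation=[
    [0, 0, 0],
    [0, 0, 0],
    [0, 0, 0],
    [0, 0, 0],
    [0, 0, 0],
    [0, 0, 0],
    [0, 0, 0],
    [0, 0, 0],
    [0, 0, 0],
  ],
  gripper=[-1, -1, -1, -1, -1, -1, -1, -1, -1],
)

```text
time_s: 28.92
eef_pos: [422.5, 335.9, -1.2]
ee_rot: [0.001, -0.12, 0.993, 0.0]
force: [-1.1, -1.6, 6.9]
grip_width: 0.998
grip_force: 3.1
```

Request:
play_rows(
  translation=[
    [0, 0, 0],
    [0, 0, 0],
    [0, 0, 0],
    [0, 0, 0],
    [0, 0, 0],
    [0, 0, 0],
  ],
  rotation=[
    [0, 0, 0],
    [0, 0, 0],
    [0, 0, 0],
    [0, 0, 0],
    [0, 0, 0],
    [0, 0, 0],
  ],
  gripper=[-0.6, -0.4, -0.2, 0, 0, 0],
)

```text
time_s: 29.68
eef_pos: [425.9, 332.4, 5.0]
ee_rot: [0.003, -0.121, 0.993, -0.004]
force: [-9.4, -40.9, 75.4]
grip_width: 0.748
grip_force: 37.4
```

Request:
play_rows(
  translation=[
    [0, 0, 0],
    [0, 0, -0.01],
    [0, 0, -0.05],
    [0, 0, -0.1],
    [0, 0, -0.15],
    [0, 0, -0.19],
    [0, 0, -0.19],
    [0, 0, -0.19],
  ],
  rotation=[
    [0, 0, 0],
    [0, 0, 0],
    [0, 0, 0],
    [0, 0, 0],
    [0, 0, 0],
    [0, 0, 0],
    [0, 0, 0],
    [0, 0, 0],
  ],
  gripper=[0, 0, 0, 0, 0, 0, 0, 0],
)

```text
time_s: 30.68
eef_pos: [421.6, 335.8, 187.1]
ee_rot: [-0.0, -0.12, 0.993, -0.0]
force: [0.1, 0.2, -1.3]
grip_width: 0.498
grip_force: 0.0
```

Run:
```python
from h import *
go(655.2,-61.5,186,92.2)
```

```text
t 30.675 pos [421.6 335.8 187.1] ang 103.79 F [ 0.1  0.2 -1.3] w 42.4 gf 0.0
 -> shift [-0.1322 -0.4415  0.0011] rz 0.2023 tilt [-0.03 -0.01]
```

That grasp missed and a finger pressed on the plate. I'll look before going on.

Run:
```python
from h import *
from rig import vision
t=vision.capture("top");s=vision.capture("side");np.save("side8.npy",s,allow_pickle=True);np.save("top8.npy",t,allow_pickle=True)
print(rect(t,(190,215,260,285),12,lambda i:i.min(2)>155))
u,v=proj(s,[[422.7,335,12]])[0].astype(int)
a=cv2.resize(t["pixels"][200:300,170:270],None,fx=4,fy=5,interpolation=2); b=cv2.resize(s["pixels"][v-60:v+40,u-50:u+50],None,fx=4,fy=5,interpolation=2)
cv2.imwrite("pics/c8.png",np.hstack([a,b])[:,:,::-1])
```

```text
(420.3, 287.8, 111.1, 60.9, 15.5)
```

View pics/c8.png

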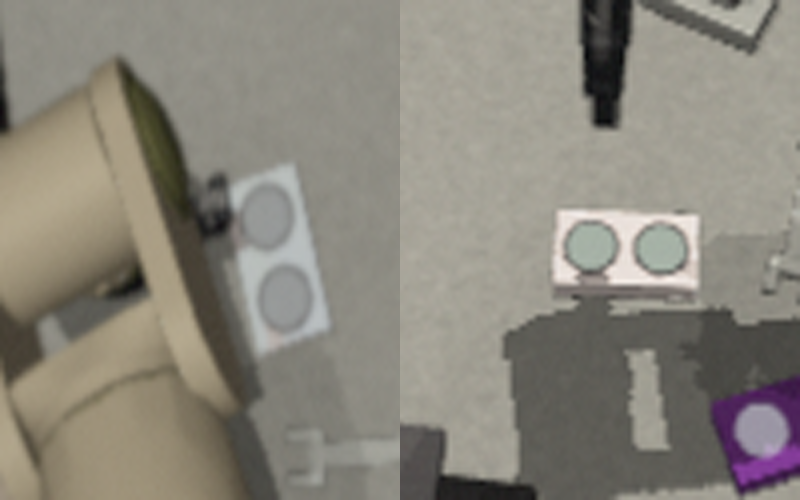

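The carrier had been knocked about 47 mm toward -y before I came down; it is now at about top px (240,251). The plate lies flat. I'll move clear of it and remeasure.

Request:
play_rows(
  translation=[
    [-0.005, -0.045, 0],
    [-0.005, -0.045, 0],
    [-0.005, -0.045, 0],
    [-0.005, -0.045, 0],
    [-0.005, -0.045, 0],
  ],
  rotation=[
    [0, 0, -0.03],
    [0, 0, -0.03],
    [0, 0, -0.03],
    [0, 0, -0.03],
    [0, 0, -0.03],
  ],
  gripper=[-1, -1, -1, -1, -1],
)

```text
time_s: 31.4
eef_pos: [437.2, 293.9, 187.5]
ee_rot: [-0.0, -0.135, 0.991, 0.0]
force: [0.2, 0.9, -0.6]
grip_width: 1.002
grip_force: 0.0
```

Run:
```python
from h import *
from rig import vision
t0=load("top8.npy"); s0=load("side8.npy")
def win(c,box,f,lo=80,hi=250):
    x0,y0,x1,y1=box;k=6
    im=cv2.resize(c["pixels"][y0:y1,x0:x1],None,fx=k,fy=k,interpolation=2).astype(int)
    n,l,st,ce=cv2.connectedComponentsWithStats(f(im).astype(np.uint8))
    return np.array([((ce[i]+.5)/k-.5+[x0,y0]) for i in range(1,n) if 36*lo<st[i,4]<36*hi])
for s in (s0,vision.capture("side")):
  u,v=proj(s,[[420,288,12]])[0].astype(int)
  for d in(4,6):
    w=win(s,(u-25,v-15,u+25,v+15),lambda i:(i[:,:,1]-i[:,:,0]>d)&(i.min(2)>90),40,400)
    if len(w)>=2:
        p=plane(s,w,12)[:,:2]; print("side",p,p.mean(0))
t=vision.capture("top")
for c in (t0,t):
  print(rect(c,(225,225,262,280),12,lambda i:i.min(2)>158))
go(420.3,287.8,20,105.5)
```

```text
side [[445.99507874 294.50998448]
 [394.11335429 279.51953868]] [420.05421651 287.01476158]
side [[445.91552379 294.48979825]
 [394.13104383 279.53747743]] [420.02328381 287.01363784]
side [[446.13054977 294.29082955]
 [394.03902916 279.67048396]] [420.08478947 286.98065675]
side [[446.12689867 294.27651916]
 [394.04100456 279.71362384]] [420.08395161 286.9950715 ]
(420.3, 287.8, 110.4, 60.3, 15.6)
(406.2, 265.8, 71.7, 25.6, 16.4)
t 31.5 pos [437.3 293.8 187.5] ang 105.54 F [0.2 0.1 0.4] w 85.2 gf 0.0
 -> shift [ 0.018  -0.0012  0.1675] rz 0.0008 tilt [-0.01 -0.  ]
```

Request:
play_rows(
  translation=[
    [0.018, -0.0015, 0.04],
    [0.018, -0.0015, 0.09],
    [0.018, -0.0015, 0.13],
    [0.018, -0.0015, 0.155],
    [0.018, -0.0015, 0.1675],
    [0.018, -0.0015, 0.168],
    [0.018, -0.0015, 0.168],
  ],
  rotation=[
    [0, 0, -0.002],
    [0, 0, -0.002],
    [0, 0, -0.002],
    [0, 0, -0.002],
    [0, 0, -0.002],
    [0, 0, -0.002],
    [0, 0, -0.002],
  ],
  gripper=[-1, -1, -1, -1, -1, -1, -1],
)

```text
time_s: 32.38
eef_pos: [421.1, 287.5, 20.5]
ee_rot: [0.001, -0.136, 0.991, 0.0]
force: [0.1, -0.1, 0.3]
grip_width: 0.996
grip_force: 0.0
```

Run:
```python
from h import *
from rig import vision
s=vision.capture("side")
go(420.2,287.4,-2,105.6)
u,v=proj(s,[[420,288,12]])[0].astype(int)
crop(s,u-40,v-45,u+40,v+25,7,"pics/c9.png")
```

```text
t 32.425 pos [421.1 287.5  20.6] ang 105.63 F [-0.3  0.1  0.1] w 85.0 gf 0.0
 -> shift [0.001  0.0002 0.0226] rz 0.0005 tilt [0.1  0.04]
```

View pics/c9.png

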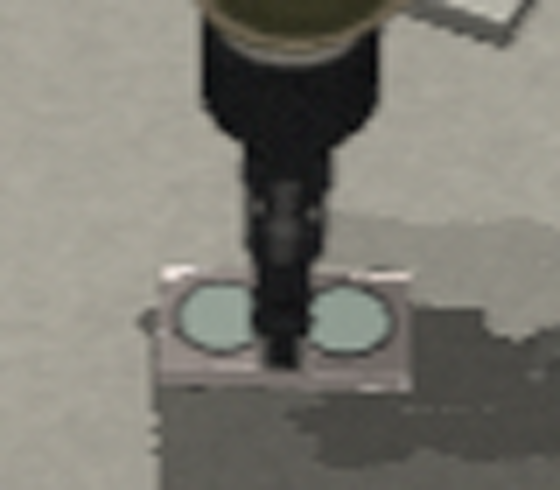

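The near finger is centred on the plate's long side (crop 282,340). I'll go down and grasp.

Request:
play_rows(
  translation=[
    [0.001, 0, 0.008],
    [0.001, 0, 0.015],
    [0.001, 0, 0.02],
    [0.001, 0, 0.023],
    [0.001, 0, 0.023],
    [0.001, 0, 0.023],
  ],
  rotation=[
    [0, 0, 0],
    [0, 0, 0],
    [0, 0, 0],
    [0, 0, 0],
    [0, 0, 0],
    [0, 0, 0],
  ],
  gripper=[-1, -1, -1, -1, -1, -1],
)

```text
time_s: 33.17
eef_pos: [419.7, 287.0, -3.3]
ee_rot: [0.0, -0.136, 0.991, 0.0]
force: [-0.1, 1.0, -0.0]
grip_width: 0.993
grip_force: 0.0
```

Request:
play_rows(
  translation=[
    [0, 0, -0.0005],
    [0, 0, -0.001],
    [0, 0, -0.001],
    [0, 0, -0.001],
    [0, 0, -0.001],
    [0, 0, -0.001],
  ],
  rotation=[
    [0, 0, 0],
    [0, 0, 0],
    [0, 0, 0],
    [0, 0, 0],
    [0, 0, 0],
    [0, 0, 0],
  ],
  gripper=[-0.6, -0.4, -0.2, 0, 0, 0],
)

```text
time_s: 33.92
eef_pos: [419.7, 287.0, -2.0]
ee_rot: [0.0, -0.136, 0.991, 0.0]
force: [-1.3, -1.0, 5.8]
grip_width: 0.693
grip_force: 38.1
```

Request:
play_rows(
  translation=[
    [0, 0, 0],
    [0, 0, -0.01],
    [0, 0, -0.05],
    [0, 0, -0.1],
    [0, 0, -0.15],
    [0, 0, -0.19],
    [0, 0, -0.192],
    [0, 0, -0.192],
  ],
  rotation=[
    [0, 0, 0],
    [0, 0, 0],
    [0, 0, 0],
    [0, 0, 0],
    [0, 0, 0],
    [0, 0, 0],
    [0, 0, 0],
    [0, 0, 0],
  ],
  gripper=[0, 0, 0, 0, 0, 0, 0, 0],
)

```text
time_s: 34.92
eef_pos: [419.1, 286.7, 188.8]
ee_rot: [-0.001, -0.136, 0.991, -0.0]
force: [-0.2, -0.3, -1.9]
grip_width: 0.688
grip_force: 39.1
```

Run:
```python
from h import *
go(655,-61.5,188,92.2)
```

```text
t 34.925 pos [419.1 286.7 188.8] ang 105.62 F [-0.2 -0.3 -1.9] w 58.5 gf 39.1
 -> shift [-0.1334 -0.3989  0.0007] rz 0.2343 tilt [-0.08 -0.03]
```

Request:
play_rows(
  translation=[
    [-0.015, -0.045, 0],
    [-0.033, -0.1, 0],
    [-0.051, -0.155, 0],
    [-0.07, -0.21, 0],
    [-0.088, -0.265, 0],
    [-0.106, -0.32, 0],
    [-0.122, -0.365, 0],
    [-0.1325, -0.395, 0],
    [-0.1327, -0.3989, 0],
    [-0.1327, -0.3989, 0],
  ],
  rotation=[
    [0, 0, 0],
    [0, 0, 0.04],
    [0, 0, 0.08],
    [0, 0, 0.12],
    [0, 0, 0.16],
    [0, 0, 0.2],
    [0, 0, 0.234],
    [0, 0, 0.234],
    [0, 0, 0.234],
    [0, 0, 0.234],
  ],
  gripper=[0, 0, 0, 0, 0, 0, 0, 0, 0, 0],
)

```text
time_s: 36.17
eef_pos: [654.2, -61.0, 188.2]
ee_rot: [-0.001, -0.019, 1.0, 0.0]
force: [-0.7, 0.0, -1.4]
grip_width: 0.691
grip_force: 39.1
```

Request:
play_rows(
  translation=[
    [0, 0, 0.01],
    [0, 0, 0.025],
    [0, 0, 0.025],
    [0, 0, 0.025],
  ],
  rotation=[
    [0, 0, 0],
    [0, 0, 0],
    [0, 0, 0],
    [0, 0, 0],
  ],
  gripper=[0, 0, 0, 0],
)

```text
time_s: 36.67
eef_pos: [654.9, -61.3, 164.7]
ee_rot: [0.0, -0.019, 1.0, -0.0]
force: [0.9, 0.3, -1.5]
grip_width: 0.692
grip_force: 39.1
```

Run:
```python
from h import *
go(654.6,-61.6,116,92.2)
```

```text
t 36.675 pos [654.9 -61.3 164.7] ang 92.23 F [ 0.9  0.3 -1.5] w 58.8 gf 39.1
 -> shift [ 0.0003 -0.0002  0.0487] rz 0.0005 tilt [ 0.01 -0.01]
```

Request:
play_rows(
  translation=[
    [0, 0, 0.012],
    [0, 0, 0.024],
    [0, 0, 0.034],
    [0, 0, 0.042],
    [0, 0, 0.046],
    [0, 0, 0.0485],
    [0, 0, 0.0485],
  ],
  rotation=[
    [0, 0, 0],
    [0, 0, 0],
    [0, 0, 0],
    [0, 0, 0],
    [0, 0, 0],
    [0, 0, 0],
    [0, 0, 0],
  ],
  gripper=[0, 0, 0, 0, 0, 0, 0],
)

```text
time_s: 37.55
eef_pos: [654.9, -61.5, 116.2]
ee_rot: [0.0, -0.019, 1.0, -0.0]
force: [-0.1, -0.1, -2.3]
grip_width: 0.686
grip_force: 39.1
```

Request:
play_rows(
  translation=[
    [0, 0, 0.0005],
    [0, 0, 0.001],
    [0, 0, 0.0015],
    [0, 0, 0.002],
    [0, 0, 0.0025],
    [0, 0, 0.0025],
  ],
  rotation=[
    [0, 0, 0],
    [0, 0, 0],
    [0, 0, 0],
    [0, 0, 0],
    [0, 0, 0],
    [0, 0, 0],
  ],
  gripper=[0, 0, 0, 0, 0, 0],
)

```text
time_s: 38.3
eef_pos: [654.8, -61.5, 113.6]
ee_rot: [-0.0, -0.019, 1.0, -0.0]
force: [-0.9, 0.1, -1.4]
grip_width: 0.689
grip_force: 39.1
```

Request:
play_rows(
  translation=[
    [0, 0, 0.0005],
    [0, 0, 0.001],
    [0, 0, 0.0015],
    [0, 0, 0.0015],
  ],
  rotation=[
    [0, 0, 0],
    [0, 0, 0],
    [0, 0, 0],
    [0, 0, 0],
  ],
  gripper=[0, 0, 0, 0],
)

```text
time_s: 38.8
eef_pos: [654.8, -61.5, 112.2]
ee_rot: [0.0, -0.019, 1.0, -0.0]
force: [-0.4, 0.0, -1.1]
grip_width: 0.692
grip_force: 39.2
```

Request:
play_rows(
  translation=[
    [0, 0, 0.0005],
    [0, 0, 0.001],
    [0, 0, 0.001],
  ],
  rotation=[
    [0, 0, 0],
    [0, 0, 0],
    [0, 0, 0],
  ],
  gripper=[0, 0, 0],
)

```text
time_s: 39.17
eef_pos: [654.8, -61.5, 112.1]
ee_rot: [0.0, -0.019, 1.0, -0.0]
force: [-4.1, 0.8, 6.2]
grip_width: 0.689
grip_force: 40.0
```

Request:
play_rows(
  translation=[
    [0, 0, -0.001],
    [0, 0, -0.001],
    [0, 0, -0.001],
    [0, 0, -0.001],
    [0, 0, -0.001],
    [0, 0, -0.02],
    [0, 0, -0.05],
    [0, 0, -0.08],
    [0.06, 0, -0.08],
    [0.12, 0, -0.08],
  ],
  rotation=[
    [0, 0, 0],
    [0, 0, 0],
    [0, 0, 0],
    [0, 0, 0],
    [0, 0, 0],
    [0, 0, 0],
    [0, 0, 0],
    [0, 0, 0],
    [0, 0, 0],
    [0, 0, 0],
  ],
  gripper=[-0.3, -0.5, -0.7, -1, -1, -1, -1, -1, -1, -1],
)

```text
time_s: 40.42
eef_pos: [533.5, -66.2, 191.0]
ee_rot: [0.0, -0.019, 1.0, -0.0]
force: [1.2, -1.2, 0.4]
grip_width: 0.999
grip_force: 0.0
```

Run:
```python
from h import *
from rig import vision
t=vision.capture("top"); s=vision.capture("side"); np.save("top10.npy",t,allow_pickle=True)
a=cv2.resize(t["pixels"][140:290,260:400],None,fx=3,fy=3.3,interpolation=2); b=cv2.resize(s["pixels"][130:270,260:400],None,fx=2.6,fy=495/140,interpolation=2)
cv2.imwrite("pics/c10.png",np.hstack([a,b])[:,:,::-1])
go(424.6,40.6,100,80.8)
```

```text
t 40.525 pos [529.1 -65.  189.7] ang 92.18 F [ 0.2 -1.  -0.7] w 85.6 gf 0.0
 -> shift [0.0998 0.1093 0.0906] rz 0.1986 tilt [-0.38  0.12]
```

View pics/c10.png

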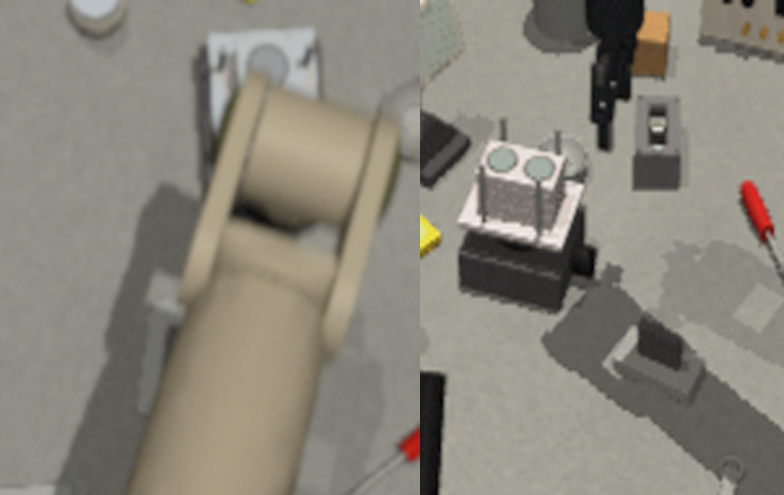

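The pile is flush in the side view (crop 525,190). The weight lies where it was measured (crop 660,355). I'll go over it.

Request:
play_rows(
  translation=[
    [0.0998, 0.1093, 0.09],
    [0.0998, 0.1093, 0.09],
    [0.0998, 0.1093, 0.09],
    [0.0998, 0.1093, 0.09],
    [0.0998, 0.1093, 0.09],
    [0.0998, 0.1093, 0.09],
    [0.0998, 0.1093, 0.09],
  ],
  rotation=[
    [0, 0, 0.1986],
    [0, 0, 0.1986],
    [0, 0, 0.1986],
    [0, 0, 0.1986],
    [0, 0, 0.1986],
    [0, 0, 0.1986],
    [0, 0, 0.1986],
  ],
  gripper=[-0.2, -0.2, -0.2, -0.2, -0.2, -0.2, -0.2],
)

```text
time_s: 41.4
eef_pos: [431.6, 38.7, 101.4]
ee_rot: [0.0, 0.08, 0.997, -0.0]
force: [-0.1, 0.6, 0.5]
grip_width: 0.601
grip_force: 0.0
```

Run:
```python
from h import *
from rig import vision
s=vision.capture("side"); s0=load("side0.npy"); t=vision.capture("top")
u,v=proj(s,[[424.6,40.6,30]])[0].astype(int)
# fin top face centre estimates: dark blob (fin) in the initial and present side picture
for c in (s0,s):
    x0,y0=u-14,v-12;k=6
    im=cv2.resize(c["pixels"][y0:v+12,x0:u+14],None,fx=k,fy=k,interpolation=2).astype(int)
    n,l,st,ce=cv2.connectedComponentsWithStats((im.max(2)<85).astype(np.uint8))
    print([(((ce[i]+.5)/k-.5+[x0,y0]).round(1),st[i,4]//36) for i in range(1,n) if st[i,4]>360])
print("block px diff",np.abs(s["pixels"][v-5:v+15,u-18:u+18].astype(int)-s0["pixels"][v-5:v+15,u-18:u+18]).mean())
print(proj(s,[[424.6,40.6,34]]))
crop(s,u-40,v-40,u+40,v+25,7,"pics/c11.png")
go(424.6,40.6,22,80.8)
```

```text
[(array([351.7, 228.3]), np.int32(137)), (array([341.2, 235.9]), np.int32(13))]
[(array([353.6, 229.2]), np.int32(216))]
block px diff 25.24212962962963
[[351.71175861 227.15120977]]
t 41.5 pos [431.3  38.9 101.3] ang 80.81 F [-0.1 -0.6 -0.3] w 51.0 gf 0.0
 -> shift [0.0069 0.0006 0.0793] rz 0.0001 tilt [ 0.03 -0.  ]
```

View pics/c11.png

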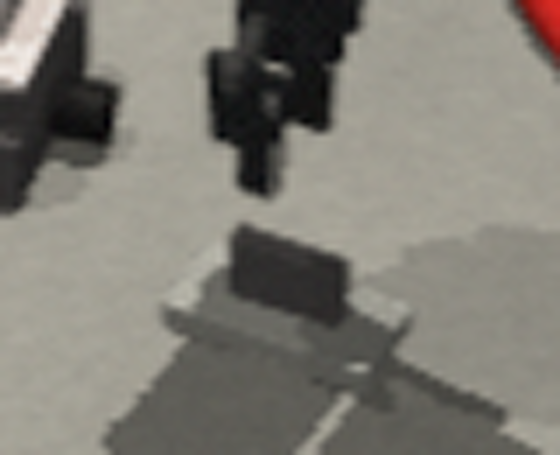

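The fin (crop 288,275) stands where expected, and the fingers are slightly left of it, as the 7 mm offset says. I'll descend and grip.

Request:
play_rows(
  translation=[
    [0.0065, 0.0005, 0.01],
    [0.0065, 0.0005, 0.03],
    [0.0065, 0.0005, 0.05],
    [0.0065, 0.0005, 0.065],
    [0.0065, 0.0005, 0.074],
    [0.0065, 0.0005, 0.078],
    [0.0065, 0.0005, 0.078],
  ],
  rotation=[
    [0, 0, 0],
    [0, 0, 0],
    [0, 0, 0],
    [0, 0, 0],
    [0, 0, 0],
    [0, 0, 0],
    [0, 0, 0],
  ],
  gripper=[-0.2, -0.2, -0.2, -0.2, -0.2, -0.2, -0.2],
)

```text
time_s: 42.38
eef_pos: [424.6, 40.8, 23.1]
ee_rot: [-0.0, 0.08, 0.997, -0.0]
force: [-0.3, 0.5, -0.2]
grip_width: 0.6
grip_force: 0.0
```

Request:
play_rows(
  translation=[
    [0, 0, 0],
    [0, 0, 0],
    [0, 0, 0],
    [0, 0, 0],
    [0, 0, 0],
    [0, 0, 0],
  ],
  rotation=[
    [0, 0, 0],
    [0, 0, 0],
    [0, 0, 0],
    [0, 0, 0],
    [0, 0, 0],
    [0, 0, 0],
  ],
  gripper=[0.1, 0.3, 0.5, 0.8, 0.9, 0.9],
  force=60,
)

```text
time_s: 43.12
eef_pos: [424.8, 40.8, 23.4]
ee_rot: [0.0, 0.08, 0.997, 0.0]
force: [-1.1, 1.5, 6.1]
grip_width: 0.154
grip_force: 59.4
```

Request:
play_rows(
  translation=[
    [0, 0, -0.005],
    [0, 0, -0.02],
    [0, 0, -0.06],
    [0, 0, -0.1],
    [0, 0, -0.14],
    [0, 0, -0.17],
    [0, 0, -0.175],
    [0, 0, -0.175],
  ],
  rotation=[
    [0, 0, 0],
    [0, 0, 0],
    [0, 0, 0],
    [0, 0, 0],
    [0, 0, 0],
    [0, 0, 0],
    [0, 0, 0],
    [0, 0, 0],
  ],
  gripper=[0.9, 0.9, 0.9, 0.9, 0.9, 0.9, 0.9, 0.9],
)

```text
time_s: 44.12
eef_pos: [423.9, 40.8, 196.7]
ee_rot: [-0.001, 0.08, 0.997, 0.0]
force: [-0.8, -0.1, -9.5]
grip_width: 0.151
grip_force: 60.4
```

Run:
```python
from h import *
go(654.9,-61.7,196,92.2)
```

```text
t 44.125 pos [423.9  40.8 196.7] ang 80.83 F [-0.8 -0.1 -9.5] w 12.8 gf 60.4
 -> shift [-2.444e-01 -6.440e-02  1.000e-04] rz -0.1984 tilt [-0.14  0.02]
```

Request:
play_rows(
  translation=[
    [-0.035, -0.009, -0.003],
    [-0.08, -0.021, -0.003],
    [-0.13, -0.034, -0.003],
    [-0.18, -0.047, -0.003],
    [-0.22, -0.058, -0.003],
    [-0.244, -0.0644, -0.003],
    [-0.244, -0.0644, -0.003],
    [-0.244, -0.0644, -0.003],
    [-0.244, -0.0644, -0.003],
  ],
  rotation=[
    [0, 0, 0],
    [0, 0, -0.05],
    [0, 0, -0.1],
    [0, 0, -0.15],
    [0, 0, -0.198],
    [0, 0, -0.198],
    [0, 0, -0.198],
    [0, 0, -0.198],
    [0, 0, -0.198],
  ],
  gripper=[0.9, 0.9, 0.9, 0.9, 0.9, 0.9, 0.9, 0.9, 0.9],
)

```text
time_s: 45.25
eef_pos: [654.7, -61.2, 200.6]
ee_rot: [-0.001, -0.019, 1.0, 0.0]
force: [-0.3, -0.2, -8.9]
grip_width: 0.15
grip_force: 60.1
```

Run:
```python
from h import *
from rig import vision
go(654.9,-61.7,152,92.2)
s=vision.capture("side")
crop(s,250,95,350,225,4.5,"pics/c12.png")
```

```text
t 45.25 pos [654.7 -61.2 200.6] ang 92.2 F [-0.3 -0.2 -8.9] w 12.7 gf 60.1
 -> shift [-0.0003 -0.0005  0.0486] rz 0.0001 tilt [-0.07  0.02]
```

View pics/c12.png

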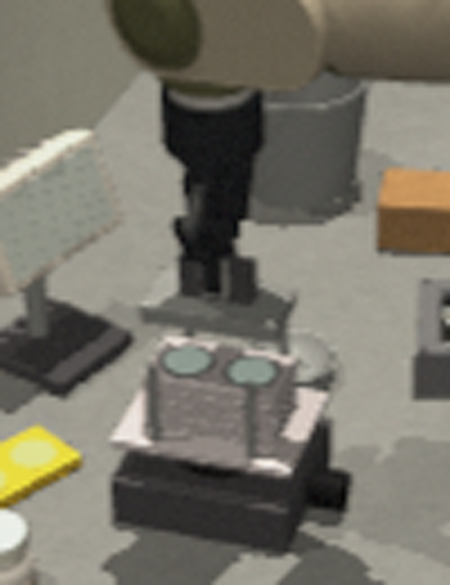

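The weight hangs level and centred over the pile (crop 215,310). Contact is expected at TCP z ≈ 149.5.

Request:
play_rows(
  translation=[
    [0, -0.0003, 0.01],
    [0, -0.0003, 0.02],
    [0, -0.0003, 0.03],
    [0, -0.0003, 0.038],
    [0, -0.0003, 0.043],
    [0, -0.0003, 0.0465],
    [0, -0.0003, 0.048],
    [0, -0.0003, 0.048],
  ],
  rotation=[
    [0, 0, 0],
    [0, 0, 0],
    [0, 0, 0],
    [0, 0, 0],
    [0, 0, 0],
    [0, 0, 0],
    [0, 0, 0],
    [0, 0, 0],
  ],
  gripper=[0.9, 0.9, 0.9, 0.9, 0.9, 0.9, 0.9, 0.9],
)

```text
time_s: 46.3
eef_pos: [655.3, -62.0, 153.2]
ee_rot: [0.0, -0.019, 1.0, -0.0]
force: [-0.3, -0.5, -8.5]
grip_width: 0.152
grip_force: 60.1
```

Request:
play_rows(
  translation=[
    [0, 0, 0.0005],
    [0, 0, 0.001],
    [0, 0, 0.0015],
    [0, 0, 0.0015],
  ],
  rotation=[
    [0, 0, 0],
    [0, 0, 0],
    [0, 0, 0],
    [0, 0, 0],
  ],
  gripper=[0.9, 0.9, 0.9, 0.9],
)

```text
time_s: 46.8
eef_pos: [655.2, -62.0, 151.5]
ee_rot: [-0.0, -0.019, 1.0, 0.0]
force: [-0.9, -0.3, -9.2]
grip_width: 0.149
grip_force: 60.1
```

Request:
play_rows(
  translation=[
    [0, 0, 0.0005],
    [0, 0, 0.001],
    [0, 0, 0.0015],
    [0, 0, 0.0015],
  ],
  rotation=[
    [0, 0, 0],
    [0, 0, 0],
    [0, 0, 0],
    [0, 0, 0],
  ],
  gripper=[0.9, 0.9, 0.9, 0.9],
)

```text
time_s: 47.3
eef_pos: [655.3, -62.0, 150.1]
ee_rot: [-0.0, -0.019, 1.0, 0.0]
force: [0.2, -0.5, -8.8]
grip_width: 0.153
grip_force: 60.1
```

Request:
play_rows(
  translation=[
    [0, 0, 0.0005],
    [0, 0, 0.001],
    [0, 0, 0.001],
  ],
  rotation=[
    [0, 0, 0],
    [0, 0, 0],
    [0, 0, 0],
  ],
  gripper=[0.9, 0.9, 0.9],
)

```text
time_s: 47.68
eef_pos: [655.3, -62.0, 149.7]
ee_rot: [0.0, -0.019, 1.0, -0.0]
force: [-3.5, 0.2, -2.2]
grip_width: 0.155
grip_force: 61.0
```

Request:
play_rows(
  translation=[
    [0, 0, 0.0005],
    [0, 0, 0.0005],
    [0, 0, 0],
    [0, 0, 0],
    [0, 0, -0.001],
    [0, 0, -0.001],
    [0, 0, -0.03],
    [0, 0, -0.06],
    [0, 0, -0.09],
    [0, 0, -0.09],
  ],
  rotation=[
    [0, 0, 0],
    [0, 0, 0],
    [0, 0, 0],
    [0, 0, 0],
    [0, 0, 0],
    [0, 0, 0],
    [0, 0, 0],
    [0, 0, 0],
    [0, 0, 0],
    [0, 0, 0],
  ],
  gripper=[0.9, 0.9, 0.6, 0.3, 0.1, 0.1, 0.1, 0.1, 0.1, 0.1],
)

```text
time_s: 48.92
eef_pos: [656.0, -62.2, 241.6]
ee_rot: [0.002, -0.019, 1.0, -0.001]
force: [-0.1, 0.2, 0.1]
grip_width: 0.453
grip_force: 0.0
```

Run:
```python
from h import *
go(527.0,-314.2,110,105)
```

```text
t 48.925 pos [656.  -62.2 241.6] ang 92.19 F [-0.1  0.2  0.1] w 38.5 gf 0.0
 -> shift [ 0.1392 -0.2468  0.1313] rz -0.2236 tilt [ 0.27 -0.07]
```

Request:
play_rows(
  translation=[
    [0.139, -0.247, 0],
    [0.139, -0.247, 0],
    [0.139, -0.247, 0],
    [0.139, -0.247, 0],
    [0.139, -0.247, 0.02],
    [0.139, -0.247, 0.06],
    [0.139, -0.247, 0.11],
    [0.139, -0.247, 0.13],
    [0.139, -0.247, 0.13],
    [0.139, -0.247, 0.13],
  ],
  rotation=[
    [0, 0, -0.2235],
    [0, 0, -0.2235],
    [0, 0, -0.2235],
    [0, 0, -0.2235],
    [0, 0, -0.2235],
    [0, 0, -0.2235],
    [0, 0, -0.2235],
    [0, 0, -0.2235],
    [0, 0, -0.2235],
    [0, 0, -0.2235],
  ],
  gripper=[0.44, 0.44, 0.44, 0.44, 0.44, 0.44, 0.44, 0.44, 0.44, 0.44],
  force=20,
)

```text
time_s: 50.18
eef_pos: [526.1, -314.3, 109.9]
ee_rot: [0.0, -0.13, 0.991, -0.001]
force: [0.4, 0.1, 0.5]
grip_width: 0.275
grip_force: 0.0
```

Run:
```python
from h import *
from rig import vision
go(527.2,-314.2,40,105)
t=vision.capture("top"); s=vision.capture("side"); np.save("top13.npy",t,allow_pickle=True)
a=cv2.resize(t["pixels"][140:210,310:380],None,fx=5,fy=6,interpolation=2); b=cv2.resize(s["pixels"][130:220,260:380],None,fx=3.4,fy=420/90,interpolation=2)
cv2.imwrite("pics/c13.png",np.hstack([a,b])[:,:,::-1])
```

```text
t 50.175 pos [ 526.1 -314.3  109.9] ang 104.99 F [0.4 0.1 0.5] w 23.4 gf 0.0
 -> shift [-0.0011 -0.0001  0.0699] rz -0.0001 tilt [ 0.06 -0.05]
```

View pics/c13.png

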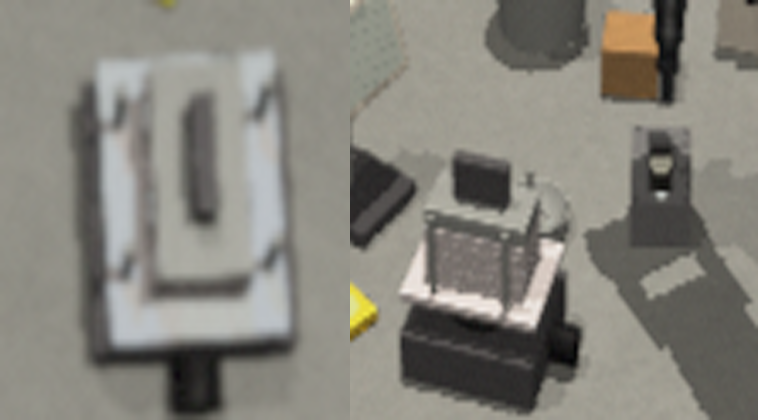

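The weight sits squarely on the pile (crops 200,165 and 480,200). I have now viewed 16 pictures, which is over the limit of 14, so I'll work from numbers only from here. Next I'll slide the switch back on.

Request:
play_rows(
  translation=[
    [-0.001, 0, 0.02],
    [-0.001, 0, 0.04],
    [-0.001, 0, 0.055],
    [-0.001, 0, 0.063],
    [-0.001, 0, 0.067],
    [-0.001, 0, 0.07],
    [-0.001, 0, 0.0705],
    [-0.001, 0, 0.0705],
  ],
  rotation=[
    [0, 0, 0],
    [0, 0, 0],
    [0, 0, 0],
    [0, 0, 0],
    [0, 0, 0],
    [0, 0, 0],
    [0, 0, 0],
    [0, 0, 0],
  ],
  gripper=[0.44, 0.44, 0.44, 0.44, 0.44, 0.44, 0.44, 0.44],
)

```text
time_s: 51.28
eef_pos: [527.2, -314.0, 39.1]
ee_rot: [0.001, -0.13, 0.991, -0.0]
force: [3.5, -0.2, 1.6]
grip_width: 0.278
grip_force: 1.5
```

Request:
play_rows(
  translation=[
    [0, 0, 0],
    [0, 0, 0],
    [0, 0, 0],
    [0, 0, 0],
  ],
  rotation=[
    [0, 0, 0],
    [0, 0, 0],
    [0, 0, 0],
    [0, 0, 0],
  ],
  gripper=[0.9, 0.9, 0.9, 0.9],
)

```text
time_s: 51.78
eef_pos: [527.1, -313.9, 39.0]
ee_rot: [0.0, -0.13, 0.991, -0.0]
force: [3.6, -0.1, 5.9]
grip_width: 0.062
grip_force: 21.3
```

Request:
play_rows(
  translation=[
    [-0.0005, 0.004, -0.001],
    [-0.0005, 0.008, -0.001],
    [-0.0005, 0.012, -0.001],
    [-0.0005, 0.016, -0.001],
    [-0.0005, 0.018, -0.001],
    [-0.0005, 0.02, -0.001],
    [-0.0005, 0.021, -0.001],
    [-0.0005, 0.021, -0.001],
  ],
  rotation=[
    [0, 0, 0],
    [0, 0, 0],
    [0, 0, 0],
    [0, 0, 0],
    [0, 0, 0],
    [0, 0, 0],
    [0, 0, 0],
    [0, 0, 0],
  ],
  gripper=[0.9, 0.9, 0.9, 0.9, 0.9, 0.9, 0.9, 0.9],
)

```text
time_s: 52.78
eef_pos: [522.2, -296.2, 39.2]
ee_rot: [0.001, -0.13, 0.991, -0.003]
force: [7.0, -14.9, -10.5]
grip_width: 0.059
grip_force: 20.2
```

Request:
play_rows(
  translation=[
    [0, 0.001, 0],
    [0, 0.0015, 0],
    [0, 0.002, 0],
    [0, 0.002, 0],
  ],
  rotation=[
    [0, 0, 0],
    [0, 0, 0],
    [0, 0, 0],
    [0, 0, 0],
  ],
  gripper=[0.9, 0.9, 0.9, 0.9],
)

```text
time_s: 53.28
eef_pos: [522.2, -296.0, 39.4]
ee_rot: [0.002, -0.13, 0.992, -0.005]
force: [10.0, -23.4, -15.4]
grip_width: 0.056
grip_force: 20.1
```

Travel was 18.5 mm to a firm stop. I'll release and retreat.

Request:
play_rows(
  translation=[
    [0, -0.003, 0],
    [0, -0.0045, 0],
    [0, -0.0045, 0],
    [0, -0.0045, 0],
    [0, -0.0045, -0.02],
    [0, -0.0045, -0.05],
    [0, -0.0045, -0.1],
    [0, -0.0045, -0.15],
    [0.1, -0.0045, -0.15],
    [0.1, -0.0045, -0.15],
  ],
  rotation=[
    [0, 0, 0],
    [0, 0, 0],
    [0, 0, 0],
    [0, 0, 0],
    [0, 0, 0],
    [0, 0, 0],
    [0, 0, 0],
    [0, 0, 0],
    [0, 0, 0],
    [0, 0, 0],
  ],
  gripper=[0.9, 0.9, 0.5, 0.5, 0.5, 0.5, 0.5, 0.5, 0.5, 0.5],
)

```text
time_s: 54.52
eef_pos: [423.7, -321.8, 190.0]
ee_rot: [-0.001, -0.13, 0.991, -0.0]
force: [-0.2, 0.1, 1.1]
grip_width: 0.244
grip_force: 0.0
```

Run:
```python
from h import *
from rig import vision
s=vision.capture("side"); s0=load("side0.npy"); s2=load("side2.npy")
# white rib centroid in the slot, side view: start (on), off, now
for n,c in(("on0",s0),("off",s2),("now",s)):
    u,v=proj(c,[[524.6,-305.6,45]])[0].astype(int); k=6;x0,y0=u-4,v-6
    im=cv2.resize(c["pixels"][y0:v+5,x0:u+5],None,fx=k,fy=k,interpolation=2).astype(int)
    n_,l,st,ce=cv2.connectedComponentsWithStats((im.min(2)>170).astype(np.uint8))
    print(n,[(((ce[i]+.5)/k-.5+[x0,y0]).round(1),st[i,4]//36) for i in range(1,n_) if st[i,4]>72])
t=vision.capture("top"); print("weight",rect(t,(332,148,366,194),142,lambda i:(i.min(2)>130)&(i[:,:,0]-i[:,:,2]>2)))
go(0,0,0)
```

```text
on0 [(array([351. , 166.2]), np.int32(6))]
off [(array([351., 166.]), np.int32(3))]
now [(array([350.7, 166.2]), np.int32(6))]
weight (657.8, -54.8, 116.4, 91.3, -0.9)
t 54.625 pos [ 423.  -322.4  189.9] ang 104.83 F [-0.  -0.3  0.1] w 21.1 gf 0.0
 -> shift [0.3261 0.4198 0.1906] rz -0.0 tilt [-0.1  0. ]
```

Run:
```python
from h import *
from rig import vision,ctrl
s=vision.capture("side"); f=lambda c:c["pixels"][152:178,343:360].astype(float)
d0=np.abs(f(s)-f(load("side0.npy"))).mean(); d1=np.abs(f(s)-f(load("side2.npy"))).mean(); print(d0,d1)
if d0<3 and d0<d1/2: print(ctrl.finish_job())
```

```text
2.228506787330317 15.085218702865761
the job is handed in; nothing more can be done
None
```

The job is handed in: the switch went off first, all three loose carriers (three were present) and then the weight are stacked squarely on the stage, and the switch is back at its on stop. Two lapses: I viewed 16 pictures instead of 14, and while grasping carrier 2, which had been knocked about 47 mm aside, a finger pressed on it and the wrist force reached about 86 N (limit 120 N) before I remeasured and placed it.

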